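# Clear loose batteries from the parts bin into the locking drawer of the tool chest

## Robot

A 6-joint arm with a two-finger parallel gripper is mounted at the origin on a cart in front of the work surface, level with it; the furniture and walls round the work are solid. World frame = base frame: x ahead of the robot, y to its left, z up, the work surface at z = 0. Lengths are in m, angles in rad, forces in N, time in s.
With the tool pointing down it reaches from about 0.35 to 0.775 m from the base axis. Payload 5.5 kg.
Tool frame: the origin (TCP) lies at the very end of the fingers, on their centre line; the grasp point (between the pads) lies env.hold_point_z behind it (env.hold_point_z is the distance from the TCP to the grasp point, in m); z points along the fingers, y is the line along which they close (so a half turn about z gives the same grasp; the last joint's range is limited). The gripper opens to 85 mm and grips with 20 to 120 N. Pads are 22 mm wide; open, the fingers measure 114 mm over their backs; the gripper's body (76 mm by 85 mm) begins 54 mm behind the grasp point. The pads swing forward as they close: fully open they stand 13 mm farther back than shut.
Start: joints at [1.049, 0.313, 0.046, 1.304, 0, 1.431], TCP at [0.214, 0.534, 0.206] pointing down, gripper open.
Joint ranges: [-2.76, 2.76], [-0.86, 1.69], [-1.03, 1.26], [-2.2, 2.34], [-1.47, 1.5], [-3.14, 3.14]. Speed limits (rad/s): [2.57, 2.57, 3.14, 3.14, 3.14, 3.14].

## Interface

Orientations are given as a unit quaternion [w, x, y, z].
In Python, from workcell import env gives the robot as it stands.
- The arm moves only by the tool carry_out, never from a script. Its argument "steps" is a list of rows, each a list of 3 entries, a list of its own where there are three numbers: the turn, a rotation vector about the tool's x, y, z in degrees, then the shift along the tool's x, y, z in cm, then the closure in counts, from 0 (fully open) to 255 (shut). A call has exactly 8 rows; each row is the pose to reach, as a shift and turn from the pose commanded when the call began, along the tool's axes at that moment; what a row does not reach only later rows make up. A row lasts 1/8 s, in which the tool goes at most 62.5 mm and 10.7 degrees, less where a joint would pass 70% of its speed; a pose out of reach is approached as far as the arm can. A call with a gripper value outside its range is refused whole. The fingers move at their own pace and stop on an object; "force" is the grip in N (left out, the last holds). Time passes only in rows, so rows that repeat a pose let the fingers close, or fill a call up. It gives the time, the measured TCP pose, the force, the opening and the grip force at its end, in the units of the state.
- env.get_state(): the state, without advancing time (a new reading comes with each control period).
- env.read_camera(name): name is "side" or "top"; returns (picture, depth): 480x640x3 uint8, red, green, blue; 480x640 float32, m along the optical axis (not along the pixel's ray), 0 where there is no reading.
- env.get_calibration(name): a dict with "fx", "fy", "cx", "cy" (pixels), "D" ([k1, k2, p1, p2, k3] as OpenCV has them; the pictures are not rectified), "origin" and "orientation" of the camera in the world. Camera axes: x right, y up, looking along -z (the intrinsics and any distortion apply to the point x, -y, -z); pixel columns grow to the right and rows downward; lengths in m; the calibration is good to about 2 mm. A picture is of the moment at which its call begins. get_calibration takes no time and is no camera call.
- env.hand_in(): hands the job in; it is judged then, once.
The state is a dict: "clock": time; "joint_pos": joint angles; "qvel": joint speeds; "tau": joint torques, N m; "tcp_pos": TCP position; "orientation": TCP orientation; "wrist_force": force on the tool from outside, world axes, zero at the start; "ft_torque": the same for the moment, N m; "finger_gap": finger opening in m; "grip_force": force on a finger pad.
Only numpy, scipy, OpenCV 4.12 (cv2) and the standard library are available. Lean on these libraries where they do the work, as an engineer would, in place of code of your own. Each camera call takes 0.05 s, during which the arm holds its last target. There are 200 camera calls.

## Task

Loose nine volt batteries have ended up in the parts bin among metal parts that could short them. Move every battery to the front compartment of the tool chest's drawer, one layer, on its floor, and leave the other parts in the bin: raise the chest's lid, lift the red-knobbed locking stay near the lid hinge to free the drawer, draw the drawer out and load it. Then push the drawer fully home and lower the lid without slamming until it is fully shut, which presses the stay down and locks the drawer; do not disturb the flux tin and the glue bottle.

Things in the scene. Friction and masses are not known exactly. Their poses are not given: they have to be found in the camera images.
- chest: blue steel tool chest, 180 deep (own x) x 250 wide (own y) x 104 mm high with the lid shut; origin at the centre of its underside on the bench, own z up. Fixed to the bench. Its drawer front faces own -x and the lid hinge runs along own y at own x = +90, z = 98 mm. Under the lid is an empty well, floor at z = 70, walls 5 mm thick with their top at z = 98; the drawer runs below the well, with 51 mm between drawer floor and the underside of the well
- lid (a joint): angle of the chest lid, rad: 0 shut, 1.75 fully open (stop). Stiff friction hinge, about 0.5 N m (lid weight 0.3 N m): it stays at whatever angle it is left. Lid 6 mm thick, 180 mm deep, 250 mm wide. It cannot shut while the stay is up and blocked, and with a raised stay it begins to press it down at about 0.3 rad (light force)
- lid_tab (a point): centre of the steel lifting tab that sticks out 32 mm from the middle of the lid's front edge, in the lid's plane; tab 24 mm wide (along the hinge) and 8 mm thick; this point lies 200 mm from the hinge line and 20 mm out from the lid's edge. Shut, it points to the chest's own -x at z = 101 mm; fully open it points up and slightly back. Site axes turn with the lid
- lid_hinge (a point): middle of the lid's hinge line (z = 98 mm); the hinge runs along the chest's own y; as the lid opens the tab swings from the chest's own -x up towards its +x
- stay (a joint): height of the locking stay above its locked position, m: 0 down (locked), 0.018 fully up (stop). It is a vertical rod through the well floor; its foot drops into a slot at the back of the drawer. It must be up at least 0.012 for the drawer to be drawn (locked, the drawer has 4 mm of play). It stays at the height where it is left (friction about 2 N). It can only go down fully when the drawer is home; if it is pressed down with the drawer out it blocks the drawer
- stay_knob (a point): centre of the stay's red round knob, 16 mm diameter and 18 mm tall, axis vertical; in the well at chest x = +30, y = +70 mm, that is 60 mm in front of the hinge line and 50 mm from the nearest side wall; its centre is 18 mm above the well floor when down, the lid lies 1 mm over its top when shut
- drawer (a joint): how far the drawer is drawn out, m: 0 home, 0.12 fully out (stop); slides along the chest's own -x; friction about 1.5 N, stays where it is left
- drawer_pull (a point): centre of the steel pull on the middle of the drawer front: a fin 14 mm wide (along the chest's y), 9 mm tall, standing 30 mm out from the front; this point is 16 mm out from the front, 57 mm above the bench and 41 mm below the top of the chest's walls. Moves with the drawer
- drawer_floor (a point): centre of the floor of the drawer's front compartment, 15 mm above the bench; axes as the chest's (x from front to back). The compartment is 103 mm (x) by 229 mm (y): drawer front (49 mm high inside) at x = -51.5, a 23 mm high divider at x = +51.5, sides 30 mm high. With the drawer fully out the chest's front face stands 62 mm behind this point, so the whole compartment is clear
- bin: grey open parts bin, outside 150 (own x) x 245 (own y) x 30 mm high, walls and floor 4 mm thick; origin at the centre of its underside. Fixed to the bench
- battery_a: nine volt block battery, black with a copper-coloured band, 26 (own x) x 30 (own y) mm, body 44 mm tall (own z), 47 mm over the terminals, 46 g; origin at the centre of its base. Starts standing in the parts bin; None if it is absent in this run
- battery_b: nine volt block battery, black with a copper-coloured band, 26 (own x) x 30 (own y) mm, body 44 mm tall (own z), 47 mm over the terminals, 46 g; origin at the centre of its base. Starts standing in the parts bin; None if it is absent in this run
- battery_c: nine volt block battery, black with a copper-coloured band, 26 (own x) x 30 (own y) mm, body 44 mm tall (own z), 47 mm over the terminals, 46 g; origin at the centre of its base. Starts standing in the parts bin; None if it is absent in this run
- battery_d: nine volt block battery, black with a copper-coloured band, 26 (own x) x 30 (own y) mm, body 44 mm tall (own z), 47 mm over the terminals, 46 g; origin at the centre of its base. Starts standing in the parts bin; None if it is absent in this run
- battery_e: nine volt block battery, black with a copper-coloured band, 26 (own x) x 30 (own y) mm, body 44 mm tall (own z), 47 mm over the terminals, 46 g; origin at the centre of its base. Starts standing in the parts bin; None if it is absent in this run
- tuner: guitar machine head (tuner), grey, lying in the bin, 38 x 56 x 12 mm, origin under its middle: belongs in the bin
- pot: small potentiometer standing in the bin, 19 x 23 x 27 mm, shaft up, origin at its base: belongs in the bin
- flux_tin: round yellow flux tin, 52 mm diameter, 21 mm high, origin at the centre of its base: leave alone
- glue_bottle: cream glue bottle with a red nozzle, 38 mm diameter, 98 mm tall, origin at the centre of its base: leave alone

How it is judged:
By the outcome, as a careful person would: the job done as asked, in the order asked, and still so for the second after the job is handed in, with the robot touching nothing.
Of battery_a, battery_b, battery_c, battery_d, battery_e only 3 to 5 are there at a start; the rules pass over those that are not, and their reading is None.
At some moment in a run one of battery_a, battery_b, battery_c, battery_d, battery_e may be knocked a few centimetres aside while the robot is not near it.
Once in a run the grip may slacken for a moment while it holds something.
It also fails if it takes over 210 s, if anything falls off the work surface, if the arm or the gripper's body presses on something with over 40 N, if the wrist force passes 120 N, or if a joint passes its speed limit or range.

## Working session

There is one attempt and no reset: what is moved stays moved. The work goes in short steps, Python scripts to look and compute and a tool call to move; the robot and the scene stay as the last step left them, time stands still between calls to the robot, and variables do not carry over. Pictures are saved under pics/ and viewed, at most 14 in all, crops included, and the job is handed in when it is done.

Besides the shell and the picture viewer there is one more tool, called after "Request:" as name(argument=value, ...) on one line, values as JSON. carry_out: Moves the arm, as the interface text tells. Its arguments: {"type":"object","properties":{"steps":{"type":"array","items":{"type":"array"}},"force":{"type":"number"}},"required":["steps"]}

```bash
ls; mkdir -p pics; python3 - <<'E'
from workcell import env
import cv2,numpy as np
print(env.get_state(), env.hold_point_z)
for n in("top","side"):
    p,d=env.read_camera(n); cv2.imwrite(f"pics/{n}0.png",p[:,:,::-1]); np.save(f"{n}0.npy",d); print(n,env.get_calibration(n))
E
```

```text
pics
{'clock': 0.0, 'joint_pos': array([1.04938523e+00, 3.14039714e-01, 4.49696657e-02, 1.30356560e+00,
       4.44837860e-05, 1.43117430e+00]), 'qvel': array([-0.00032897,  0.0005228 ,  0.00070169, -0.00092268, -0.00065429,
        0.00100099]), 'tau': array([-9.40466234e-04, -4.80629361e+01,  2.98530811e+01,  1.94782071e-02,
       -2.90323833e-04,  1.43410335e-05]), 'tcp_pos': array([0.21396746, 0.53312002, 0.20518272]), 'orientation': array([-3.19497273e-04,  1.89737199e-01,  9.81834481e-01, -8.62666317e-04]), 'wrist_force': array([ 0.07060305, -0.23491502,  0.6458838 ]), 'ft_torque': array([-0.04771262,  0.00493748,  0.00980059]), 'grip_force': 0.0, 'finger_gap': 0.08520021559365917} 0.0187
top {'fx': 595.5130643504488, 'fy': 595.5130643504488, 'cx': 313.27152813708756, 'cy': 232.48233507778346, 'D': array([-0.02374017,  0.        ,  0.        ,  0.        ,  0.        ]), 'origin': array([0.43031273, 0.07802042, 1.30186832]), 'orientation': array([-0.6971623 , -0.03648902,  0.03177509,  0.7152787 ])}
side {'fx': 442.0086865207629, 'fy': 442.0086865207629, 'cx': 316.0202847414209, 'cy': 236.52009934464164, 'D': array([-0.07242769,  0.        ,  0.        ,  0.        ,  0.        ]), 'origin': array([ 0.25679437, -0.63632275,  0.71546055]), 'orientation': array([ 0.88637584,  0.41965083, -0.07585687, -0.18021316])}
```

View pics/top0.png

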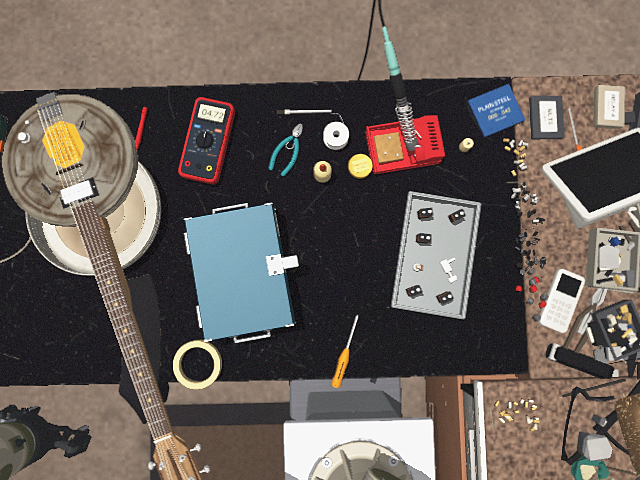

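View pics/side0.png

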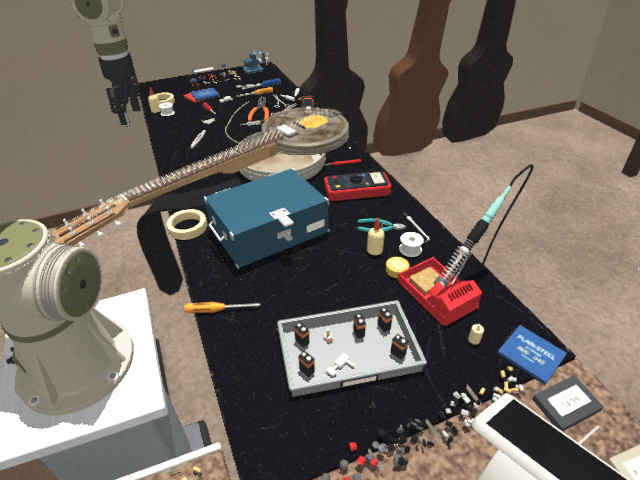

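The top view shows the chest at about (240,272) px with its tab pointing right (world -y). The bin is at about (437,255) with five batteries in it: (426,214), (457,216), (424,239), (415,291) and (445,298). The pot is at (418,267), the tuner at (449,268), the flux tin at (360,166) and the glue at (322,171).

```bash
cat > h.py <<'E'
from workcell import env
import cv2,numpy as np
from scipy.spatial.transform import Rotation as R
def Rq(q): return R.from_quat([q[1],q[2],q[3],q[0]])
def ray(n,uv):
    c=env.get_calibration(n); K=np.array([[c['fx'],0,c['cx']],[0,c['fy'],c['cy']],[0,0,1]])
    p=cv2.undistortPoints(np.array(uv,float).reshape(-1,1,2),K,c['D']).reshape(-1,2)
    d=np.c_[p[:,0],-p[:,1],-np.ones(len(p))]
    return c['origin'],Rq(c['orientation']).apply(d)
def plane(n,uv,z):
    o,d=ray(n,uv); return o+d*((z-o[2])/d[:,2])[:,None]
def withdepth(n,uv,dep):
    o,d=ray(n,uv); return o+d*np.array([dep[int(round(v)),int(round(u))] for u,v in uv])[:,None]
def project(n,P):
    c=env.get_calibration(n); K=np.array([[c['fx'],0,c['cx']],[0,c['fy'],c['cy']],[0,0,1]])
    q=Rq(c['orientation']).inv().apply(np.atleast_2d(P)-c['origin']); q=q*[1,-1,-1]
    return cv2.projectPoints(q,np.zeros(3),np.zeros(3),K,c['D'])[0].reshape(-1,2)
def shot(n,name=None):
    p,d=env.read_camera(n)
    if name: cv2.imwrite(f"pics/{name}.png",p[:,:,::-1])
    return p,d
def tool(P,ang=None):
    """shift (cm) in tool axes from current tcp to P"""
    s=env.get_state(); r=Rq(s['orientation']); return np.round(r.inv().apply(np.array(P)-s['tcp_pos'])*100,2)
E
python3 - <<'E'
from h import *
im=cv2.imread("pics/top0.png"); d=np.load("top0.npy")
hsv=cv2.cvtColor(im,cv2.COLOR_BGR2HSV)
# world cloud
vv,uu=np.mgrid[0:480,0:640]; o,dr=ray("top",np.c_[uu.ravel(),vv.ravel()]); W=(o+dr*d.ravel()[:,None]).reshape(480,640,3)
m=((hsv[...,0]>90)&(hsv[...,0]<115)&(hsv[...,1]>70)).astype(np.uint8); m[:, :180]=0;m[:,310:]=0;m[:190]=0;m[345:]=0
m=cv2.morphologyEx(m,cv2.MORPH_OPEN,np.ones((5,5)))
c=max(cv2.findContours(m,0,1)[0],key=cv2.contourArea)
wp=plane("top",c.reshape(-1,2),.104)
print("lid",cv2.minAreaRect((wp[:,:2]*1000).astype(np.float32)),"z",np.median(W[m>0][:,2]))
for px in [(280,265),(292,262),(426,214),(457,216),(424,239),(415,291),(445,298),(418,267),(449,268),(360,166),(322,171)]:
    print(px,W[px[1],px[0]].round(3))
# bin by height
mb=((W[...,2]>.015)&(W[...,2]<.036)&(uu>380)&(uu<490)&(vv>180)&(vv<325)).astype(np.uint8)
c=max(cv2.findContours(mb,0,1)[0],key=cv2.contourArea); wp=plane("top",c.reshape(-1,2),.03)
rb=cv2.minAreaRect((wp[:,:2]*1000).astype(np.float32)); print("bin",rb,"z")
# batteries by height
for th in (.036,):
  mk=((W[...,2]>th)&(uu>390)&(uu<485)&(vv>190)&(vv<320)).astype(np.uint8)
  for c in cv2.findContours(mk,0,1)[0]:
    if cv2.contourArea(c)<30: continue
    wp=plane("top",c.reshape(-1,2),.045); r=cv2.minAreaRect((wp[:,:2]*1000).astype(np.float32)); b=cv2.boundingRect(c)
    print(b,np.round(r[0]),np.round(r[1]),round(r[2],1),W[mk>0][:,2].max())
crop=cv2.resize(im[185:325,385:490],None,fx=5,fy=4.2,interpolation=cv2.INTER_CUBIC); 
crop=cv2.resize(im[185:325,385:490],(450,600),interpolation=cv2.INTER_CUBIC)
s=cv2.imread("pics/side0.png")[295:395,270:430]; s=cv2.resize(s,(350,219),interpolation=cv2.INTER_CUBIC)
out=np.zeros((600,800,3),np.uint8); out[:,:450]=crop; out[:219,450:]=s; 
t=cv2.resize(im[195:345,180:305],(333,400))[:380,:350]; out[219:599,450:450+333]=t
cv2.imwrite("pics/c1.png",out)
E
```

```text
lid ((472.5561828613281, 236.0404052734375), (250.6293182373047, 185.6358642578125), 9.301864624023438) z 0.10484746809015633
(280, 265) [0.482 0.153 0.108]
(292, 262) [0.488 0.129 0.105]
(426, 214) [ 0.585 -0.155  0.049]
(457, 216) [ 0.579 -0.22   0.05 ]
(424, 239) [ 0.532 -0.149  0.048]
(415, 291) [ 0.423 -0.125  0.051]
(445, 298) [ 0.407 -0.187  0.05 ]
(418, 267) [ 0.474 -0.136  0.031]
(449, 268) [ 0.471 -0.206  0.012]
(360, 166) [ 0.697 -0.021  0.023]
(322, 171) [0.679 0.063 0.07 ]
bin ((500.308349609375, -176.10342407226562), (157.30772399902344, 254.11801147460938), 79.15373229980469) z
(439, 292, 15, 12) [ 409. -190.] [18. 28.] 24.7 1.3018683207979702
(408, 285, 15, 12) [ 424. -125.] [17. 28.] 20.1 1.3018683207979702
(418, 233, 14, 10) [ 536. -150.] [28. 18.] 83.3 1.3018683207979702
(451, 209, 15, 12) [ 583. -224.] [17. 30.] 25.0 1.3018683207979702
(419, 208, 15, 9) [ 590. -156.] [30. 17.] 88.5 1.3018683207979702
```

View pics/c1.png

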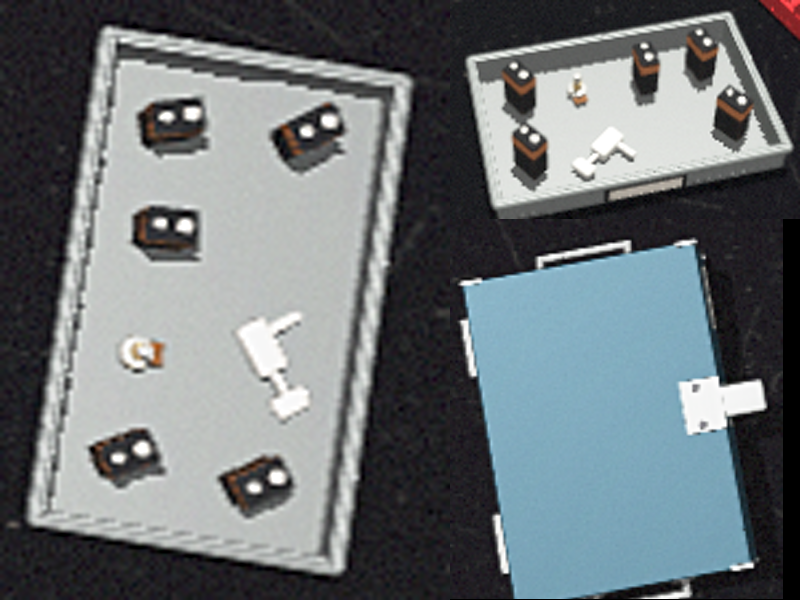

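The crop shows that the battery terminals lie along the long side. The measured tab at (0.488, 0.129) agrees with the lid rectangle to within 2 mm. Next I'll check obstacle heights on the first path.

```bash
cat >> h.py <<'E'
C=np.array([0.4726,0.236]); YAW=99.3
def ch(x,y,z): # chest mm -> world m
    r=R.from_euler('z',YAW,degrees=True); return r.apply(np.array([x,y,0])/1000)+[C[0],C[1],z/1000]
def plan(P,yaw=None):
    """tool-down target; yaw = world angle of tool y (deg, mod 180)"""
    s=env.get_state(); r=Rq(s['orientation']); t=None
    if yaw is not None:
        best=None
        for k in (-180,0,180,360):
            a=np.deg2rad(yaw+k); y=np.array([np.cos(a),np.sin(a),0]); z=np.array([0,0,-1.]); M=np.c_[np.cross(y,z),y,z]
            v=(r.inv()*R.from_matrix(M)).as_rotvec(degrees=True)
            if best is None or np.linalg.norm(v)<np.linalg.norm(best): best=v
        t=best.round(1)
    print("turn",t,"shift cm",tool(P),"tcp",s['tcp_pos'].round(4),"gap",round(s['finger_gap'],4),"grip",s['grip_force'],"F",s['wrist_force'].round(1),"t",s['clock'],"q6",s['joint_pos'][5].round(2))
E
python3 - <<'E'
from h import *
d=np.load("top0.npy")
for px in [(100,210),(115,260),(130,310),(140,340),(150,380),(160,420),(200,440),(60,160)]:
    print(px,withdepth("top",[px],d).round(3))
print(ch(-110,0,101),ch(30,70,88),ch(-106,0,57))
plan(ch(-110,0,160),9.3)
E
```

```text
(100, 210) [[0.604 0.518 0.106]]
(115, 260) [[0.503 0.497 0.075]]
(130, 310) [[0.4   0.458 0.098]]
(140, 340) [[0.339 0.439 0.092]]
(150, 380) [[0.26  0.417 0.101]]
(160, 420) [[0.183 0.396 0.103]]
(200, 440) [[-0.059  0.485 -0.736]]
(60, 160) [[0.711 0.605 0.099]]
[0.49037642 0.12744587 0.101     ] [0.39867199 0.2542934  0.088     ] [0.48973001 0.13139329 0.057     ]
turn [-0.1  0.  58.8] shift cm [-40.77 -27.35   4.56] tcp [0.214  0.5332 0.2053] gap 0.0853 grip 0.0 F [ 0.2 -0.6 -0.6] t 0.1 q6 1.43
```

Request:
carry_out(steps=[[[0,0,10],[-5,-3.4,0],120],[[0,0,20],[-10,-6.8,0],120],[[0,0,30],[-15.2,-10.2,0],120],[[0,0,40],[-20.4,-13.6,0],120],[[0,0,50],[-25.6,-17.1,0],120],[[0,0,58.8],[-30.7,-20.5,0],120],[[0,0,58.8],[-35.8,-24,0],120],[[0,0,58.8],[-40.8,-27.35,2],120]], force=40)

```text
clock: 1.1
tcp_pos: [0.4924, 0.1267, 0.1873]
orientation: [0.001, 0.647, 0.762, 0.001]
wrist_force: [0.2, -0.4, -1.3]
finger_gap: 0.0451
grip_force: 0.0
```

```bash
python3 - <<'E'
from h import *
p,d=shot("side","s1")
plan(ch(-111,0,87),9.3)
cv2.imwrite("pics/s1c.png",cv2.resize(cv2.cvtColor(p,cv2.COLOR_RGB2BGR)[130:280,180:380],(800,600)))
E
```

```text
turn [ 0.   0.2 -0.3] shift cm [ 0.64 -0.35  9.66] tcp [0.4949 0.121  0.1836] gap 0.0451 grip 0.0 F [ 3.8 -4.3 -1.1] t 1.15 q6 1.5
```

View pics/s1c.png

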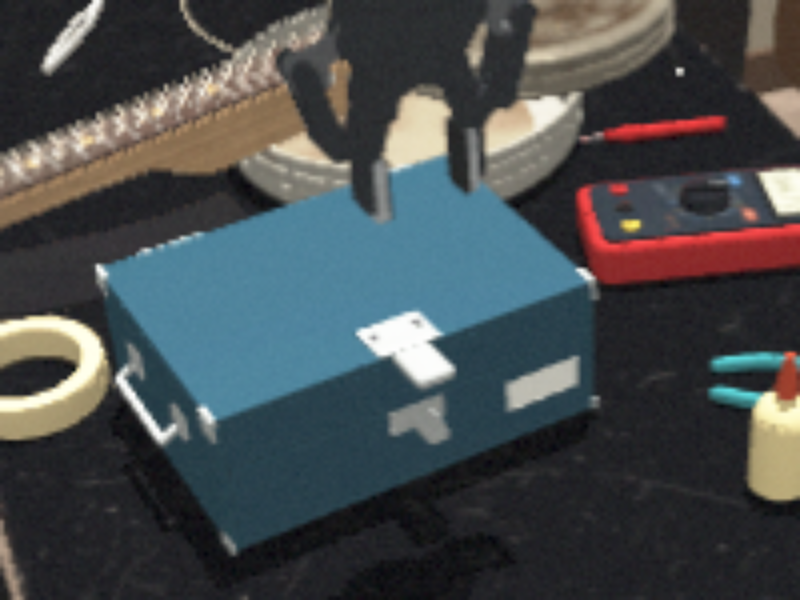

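The side view shows the gripper over the chest, and the tab at crop (425,360) is free. I'll descend and grip the tab.

Request:
carry_out(steps=[[[0,0,0],[-0.1,0,0],120],[[0,0,0],[-0.1,0,3],120],[[0,0,0],[-0.1,0,7],120],[[0,0,0],[-0.1,0,9.8],120],[[0,0,0],[-0.1,0,9.8],120],[[0,0,0],[-0.1,0,9.8],255],[[0,0,0],[-0.1,0,9.8],255],[[0,0,0],[-0.1,0,9.8],255]], force=40)

```text
clock: 2.15
tcp_pos: [0.4915, 0.1278, 0.0895]
orientation: [0.001, 0.647, 0.762, 0.001]
wrist_force: [0.1, -0.2, 1.0]
finger_gap: -0.0002
grip_force: 0.0
```

```bash
python3 - <<'E'
from h import *
plan(ch(-111,0,87),9.3)
for n in range(1,27):
    t=n*.07; print(n,round(t,2),np.round([20.1*(1-np.cos(t)),-20.1*np.sin(t)],2),end=' ')
E
```

```text
turn [0.1 0.  0. ] shift cm [-0.11 -0.11  0.25] tcp [0.4915 0.1278 0.0895] gap -0.0002 grip 0.0 F [ 0.1 -0.2  1. ] t 2.15 q6 1.5
1 0.07 [ 0.05 -1.41] 2 0.14 [ 0.2 -2.8] 3 0.21 [ 0.44 -4.19] 4 0.28 [ 0.78 -5.55] 5 0.35 [ 1.22 -6.89] 6 0.42 [ 1.75 -8.2 ] 7 0.49 [ 2.37 -9.46] 8 0.56 [  3.07 -10.68] 9 0.63 [  3.86 -11.84] 10 0.7 [  4.73 -12.95] 11 0.77 [  5.67 -13.99] 12 0.84 [  6.68 -14.97] 13 0.91 [  7.76 -15.87] 14 0.98 [  8.9  -16.69] 15 1.05 [ 10.1  -17.44] 16 1.12 [ 11.34 -18.09] 17 1.19 [ 12.63 -18.66] 18 1.26 [ 13.95 -19.14] 19 1.33 [ 15.31 -19.52] 20 1.4 [ 16.68 -19.81] 21 1.47 [ 18.08 -20.  ] 22 1.54 [ 19.48 -20.09] 23 1.61 [ 20.89 -20.08] 24 1.68 [ 22.29 -19.98] 25 1.75 [ 23.68 -19.78] 26 1.82 [ 25.06 -19.48]
```

The gripper shut on nothing, so I'll look.

```bash
python3 - <<'E'
from h import *
p,d=shot("side"); q,e=shot("top")
a=cv2.resize(p[130:280,180:380],(400,300),interpolation=cv2.INTER_CUBIC); b=cv2.resize(q[210:330,220:380],(400,300),interpolation=cv2.INTER_CUBIC)
cv2.imwrite("pics/s2c.png",np.hstack([a,b])[:,:,::-1])
print(project("top",ch(-110,0,101)),project("side",ch(-110,0,101)))
print(project("top",[[.4915,.1278,.0895]]),project("side",[[.4915,.1278,.0895]]))
E
```

```text
[[292.7280757  260.83544819]] [[286.74133088 222.89967656]]
[[292.78063083 260.56485251]] [[287.44569958 226.65891995]]
```

View pics/s2c.png

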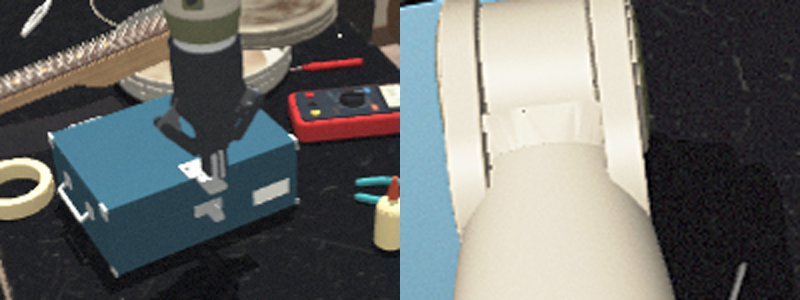

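```bash
python3 - <<'E'
from h import *
p,d=shot("side")
a=cv2.resize(p[195:245,255:320],(780,600),interpolation=cv2.INTER_NEAREST)
cv2.imwrite("pics/s3c.png",a[:,:,::-1])
for u,v in [(286,215),(290,215),(286,221),(282,222),(290,223)]: print(u,v,withdepth("side",[(u,v)],d).round(3), p[v,u])
E
```

```text
286 215 [[0.488 0.121 0.128]] [115 117 117]
290 215 [[0.496 0.117 0.129]] [120 121 121]
286 221 [[0.489 0.128 0.106]] [133 137 134]
282 222 [[0.48  0.131 0.104]] [136 138 133]
290 223 [[0.495 0.117 0.107]] [142 143 141]
```

View pics/s3c.png

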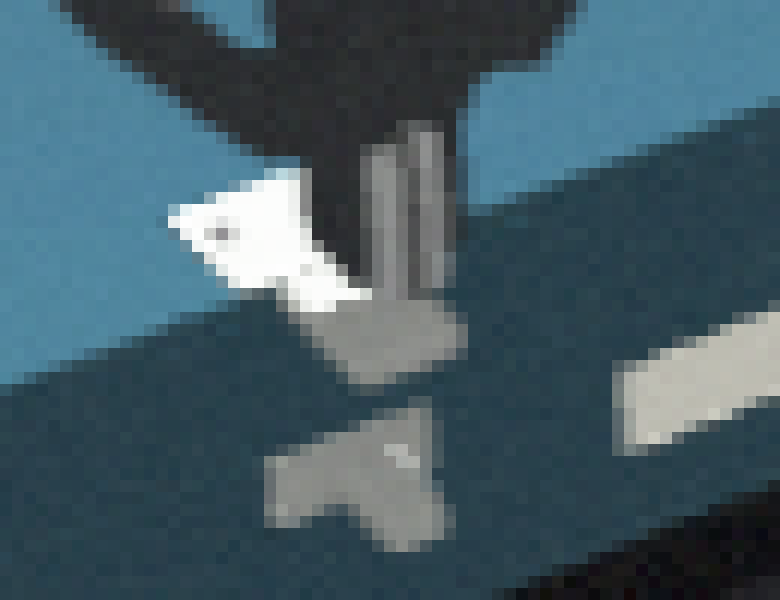

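The fingertips look as if they rest on top of the tab at z≈0.107, although the TCP reads 0.0895. I'll raise and check where the tips really are relative to the TCP.

Request:
carry_out(steps=[[[0,0,0],[0,0,-2],255],[[0,0,0],[0,0,-4],255],[[0,0,0],[0,0,-6],255],[[0,0,0],[0,0,-6],255],[[0,0,0],[0,0,-6],255],[[0,0,0],[0,0,-6],255],[[0,0,0],[0,0,-6],255],[[0,0,0],[0,0,-6],255]])

```text
clock: 3.3
tcp_pos: [0.4904, 0.1275, 0.148]
orientation: [-0.0, 0.647, 0.762, -0.0]
wrist_force: [1.0, 0.3, 1.2]
finger_gap: -0.0001
grip_force: 0.0
```

```bash
python3 - <<'E'
from h import *
plan(ch(-111,0,87),9.3)
s=env.get_state(); print(s['finger_gap'],s['tcp_pos'])
p,d=shot("side"); px=project("side",s['tcp_pos'])[0].round().astype(int); print(px)
a=cv2.resize(p[170:240,250:325],(640,600),interpolation=cv2.INTER_NEAREST)
cv2.imwrite("pics/s4c.png",a[:,:,::-1])
for v in range(px[1]-16,px[1]+6,2):
    print(v,[tuple(withdepth("side",[(u,v)],d)[0].round(3)) for u in (px[0]-2,px[0]+1)])
E
```

```text
turn [-0. -0.  0.] shift cm [-0.11 -0.    6.1 ] tcp [0.4904 0.1275 0.148 ] gap -0.0001 grip 0.0 F [1.  0.3 1.2] t 3.3 q6 1.5
-8.294896128693256e-05 [0.49044137 0.12751064 0.14800218]
[286 206]
190 [(np.float64(0.486), np.float64(0.115), np.float64(0.199)), (np.float64(0.494), np.float64(0.118), np.float64(0.195))]
192 [(np.float64(0.487), np.float64(0.119), np.float64(0.191)), (np.float64(0.492), np.float64(0.116), np.float64(0.192))]
194 [(np.float64(0.486), np.float64(0.119), np.float64(0.186)), (np.float64(0.493), np.float64(0.118), np.float64(0.185))]
196 [(np.float64(0.486), np.float64(0.12), np.float64(0.181)), (np.float64(0.492), np.float64(0.116), np.float64(0.181))]
198 [(np.float64(0.486), np.float64(0.119), np.float64(0.176)), (np.float64(0.522), np.float64(0.214), np.float64(0.106))]
200 [(np.float64(0.513), np.float64(0.21), np.float64(0.106)), (np.float64(0.521), np.float64(0.21), np.float64(0.103))]
202 [(np.float64(0.51), np.float64(0.202), np.float64(0.106)), (np.float64(0.517), np.float64(0.199), np.float64(0.106))]
204 [(np.float64(0.508), np.float64(0.196), np.float64(0.104)), (np.float64(0.514), np.float64(0.192), np.float64(0.105))]
206 [(np.float64(0.505), np.float64(0.188), np.float64(0.104)), (np.float64(0.512), np.float64(0.185), np.float64(0.104))]
208 [(np.float64(0.501), np.float64(0.176), np.float64(0.107)), (np.float64(0.509), np.float64(0.178), np.float64(0.104))]
210 [(np.float64(0.499), np.float64(0.168), np.float64(0.108)), (np.float64(0.505), np.float64(0.166), np.float64(0.107))]
```

View pics/s4c.png

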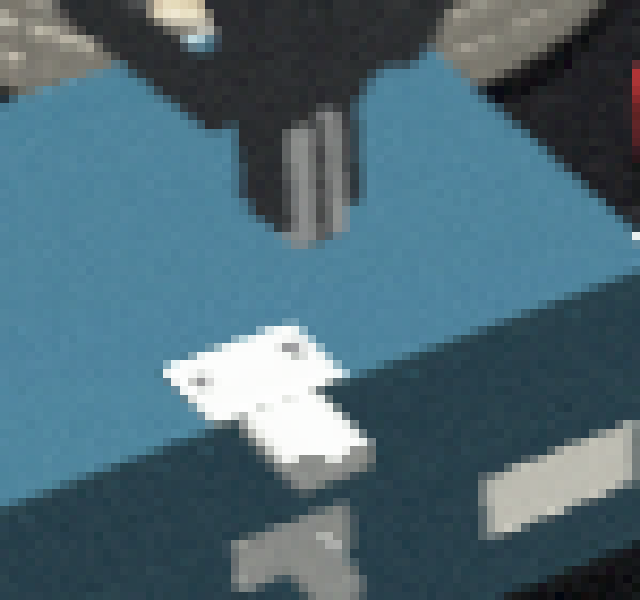

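The real fingertips sit about 26 mm above the reported TCP: the tip row is 199, while the TCP projects to row 206. The tab was therefore never between the pads. I'll descend 22 mm lower than before and grip.

Request:
carry_out(steps=[[[0,0,0],[0,0,0],120],[[0,0,0],[0,0,2],120],[[0,0,0],[0,0,4],120],[[0,0,0],[0,0,6],120],[[0,0,0],[0,0,8.1],120],[[0,0,0],[0,0,8.1],120],[[0,0,0],[0,0,8.1],255],[[0,0,0],[0,0,8.1],255]])

```text
clock: 4.35
tcp_pos: [0.49, 0.1274, 0.0684]
orientation: [-0.0, 0.647, 0.762, -0.0]
wrist_force: [-4.3, -1.4, 4.7]
finger_gap: 0.0227
grip_force: 39.9
```

```bash
python3 - <<'E'
from h import *
plan(ch(-111,0,66),9.3)
p,d=shot("side")
a=cv2.resize(p[170:240,250:325],(640,600),interpolation=cv2.INTER_NEAREST)
cv2.imwrite("pics/s5c.png",a[:,:,::-1])
E
```

```text
turn [-0.  0.  0.] shift cm [-0.1   0.04  0.24] tcp [0.49   0.1274 0.0684] gap 0.0227 grip 39.90733981132507 F [-4.3 -1.4  4.7] t 4.35 q6 1.5
```

Gripped the tab. Now I'll swing the lid up along the arc.

Request:
carry_out(steps=[[[0,0,0],[0.05,0,-1.4],255],[[0,0,0],[0.2,0,-2.8],255],[[0,0,0],[0.44,0,-4.2],255],[[0,0,0],[0.78,0,-5.55],255],[[0,0,0],[1.22,0,-6.9],255],[[0,0,0],[1.75,0,-8.2],255],[[0,0,0],[2.37,0,-9.46],255],[[0,0,0],[3.07,0,-10.68],255]])

```text
clock: 5.4
tcp_pos: [0.4849, 0.159, 0.1746]
orientation: [-0.001, 0.647, 0.762, 0.0]
wrist_force: [-1.1, 5.8, -10.5]
finger_gap: 0.0226
grip_force: 39.6
```

Request:
carry_out(steps=[[[0,0,0],[0.79,0,-1.16],255],[[0,0,0],[1.66,0,-2.27],255],[[0,0,0],[2.6,0,-3.31],255],[[0,0,0],[3.61,0,-4.29],255],[[0,0,0],[4.69,0,-5.19],255],[[0,0,0],[5.83,0,-6.01],255],[[0,0,0],[7.03,0,-6.76],255],[[0,0,0],[8.27,0,-7.41],255]])

```text
clock: 6.4
tcp_pos: [0.4722, 0.2398, 0.2491]
orientation: [0.0, 0.647, 0.762, -0.0]
wrist_force: [-2.9, -0.9, -6.8]
finger_gap: 0.0223
grip_force: 39.4
```

Request:
carry_out(steps=[[[0,0,0],[1.29,0,-0.57],255],[[0,0,0],[2.61,0,-1.05],255],[[0,0,0],[3.97,0,-1.43],255],[[0,0,0],[5.34,0,-1.72],255],[[0,0,0],[6.74,0,-1.91],255],[[0,0,0],[8.14,0,-2.0],255],[[0,0,0],[9.55,0,-2.0],255],[[0,0,0],[10.95,0,-1.89],255]])

```text
clock: 7.4
tcp_pos: [0.4552, 0.3488, 0.2696]
orientation: [0.001, 0.647, 0.762, 0.002]
wrist_force: [-4.0, -4.0, 4.3]
finger_gap: 0.0211
grip_force: 38.9
```

Request:
carry_out(steps=[[[0,0,0],[0.7,0,0.1],255],[[0,0,0],[1.3,0,0.2],255],[[0,0,0],[1.3,0,0.2],255],[[0,0,0],[1.2,0,0.2],80],[[0,0,0],[1.2,0,0.2],80],[[0,0,0],[1.2,0,-3],80],[[0,0,0],[1.2,0,-7],80],[[0,0,0],[1.2,0,-8],80]])

```text
clock: 8.4
tcp_pos: [0.4539, 0.3601, 0.3501]
orientation: [0.001, 0.647, 0.762, 0.003]
wrist_force: [0.5, 0.3, 0.6]
finger_gap: 0.0586
grip_force: 0.0
```

```bash
python3 - <<'E'
from h import *
p,d=shot("top","t6")
plan(ch(30,70,180),9.3)
hsv=cv2.cvtColor(p,cv2.COLOR_RGB2HSV)
m=(((hsv[...,0]<8)|(hsv[...,0]>172))&(hsv[...,1]>150)&(hsv[...,2]>80)).astype(np.uint8); 
k=project("top",ch(30,70,97))[0]; print("exp",k)
n,l,st,ce=cv2.connectedComponentsWithStats(m)
for i in range(1,n):
    if st[i,4]>8 and abs(ce[i]-k).max()<60: print(st[i],ce[i],plane("top",[ce[i]],.097))
print(project("top",ch(30,-70,70)))
E
```

```text
turn [ 0.3 -0.1  0. ] shift cm [-9.58 -7.24 16.94] tcp [0.4539 0.36   0.35  ] gap 0.0588 grip 0.0 F [-0.6 -0.8  1.3] t 8.45 q6 1.94
exp [230.81390552 308.09083388]
[227 305   7   7  41] [229.85365854 308.14634146] [[0.3986079  0.25623015 0.097     ]]
[[221.02599291 241.06081983]]
```

View pics/t6.png

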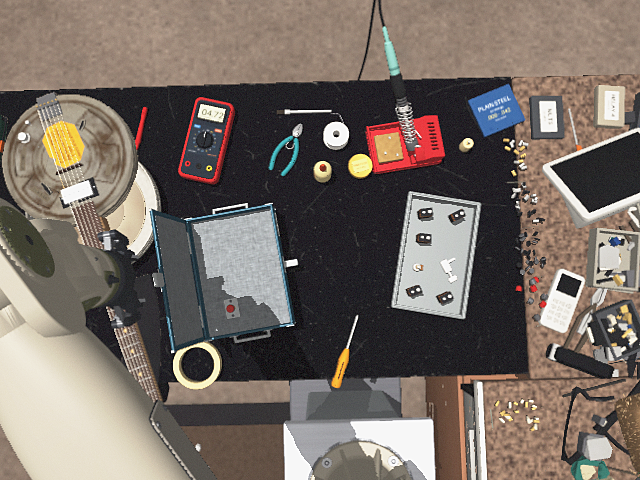

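The top view shows the lid open and the stay knob at px (230,308), which gives (0.399, 0.256). That agrees with the chest geometry.

Request:
carry_out(steps=[[[0,0,0],[-3,-2,0],120],[[0,0,0],[-6.5,-4.5,0],120],[[0,0,0],[-9.4,-7.2,2],120],[[0,0,0],[-9.4,-7.2,7],120],[[0,0,0],[-9.4,-7.2,12],120],[[0,0,0],[-9.4,-7.2,17],120],[[0,0,0],[-9.4,-7.2,20],120],[[0,0,0],[-9.4,-7.2,20],120]])

```text
clock: 9.45
tcp_pos: [0.3943, 0.2538, 0.1441]
orientation: [-0.001, 0.647, 0.762, -0.003]
wrist_force: [-0.3, 0.0, 0.6]
finger_gap: 0.0451
grip_force: 0.0
```

```bash
python3 - <<'E'
from h import *
plan([.3986,.2557,.051],9.3)
E
```

```text
turn [-0.3  0.1  0. ] shift cm [0.13 0.51 9.31] tcp [0.3943 0.2538 0.1441] gap 0.0451 grip 0.0 F [-0.3  0.   0.6] t 9.45 q6 1.81
```

Request:
carry_out(steps=[[[0,0,0],[0.1,0.4,1.5],120],[[0,0,0],[0.1,0.4,3.5],120],[[0,0,0],[0.1,0.4,5.5],120],[[0,0,0],[0.1,0.4,7.5],120],[[0,0,0],[0.1,0.4,9],120],[[0,0,0],[0.1,0.4,9],120],[[0,0,0],[0.1,0.4,9],120],[[0,0,0],[0.1,0.4,9],120]])

```text
clock: 10.45
tcp_pos: [0.4013, 0.2569, 0.058]
orientation: [0.0, 0.647, 0.762, 0.001]
wrist_force: [0.4, 0.3, -0.7]
finger_gap: 0.0453
grip_force: 0.0
```

```bash
python3 - <<'E'
from h import *
plan([.3986,.2557,.051],9.3)
E
```

```text
turn [ 0.1 -0.   0. ] shift cm [-0.07 -0.29  0.7 ] tcp [0.4013 0.2569 0.058 ] gap 0.0453 grip 0.0 F [ 0.4  0.3 -0.7] t 10.45 q6 1.81
```

Request:
carry_out(steps=[[[0,0,0],[0,-0.25,0.5],120],[[0,0,0],[0,-0.25,0.5],120],[[0,0,0],[0,-0.25,0.5],255],[[0,0,0],[0,-0.25,0.5],255],[[0,0,0],[0,-0.25,0.5],255],[[0,0,0],[0,-0.25,0],255],[[0,0,0],[0,-0.25,-0.6],255],[[0,0,0],[0,-0.25,-1.3],255]])

```text
clock: 11.45
tcp_pos: [0.3987, 0.2563, 0.0708]
orientation: [0.0, 0.647, 0.762, 0.0]
wrist_force: [5.5, 1.4, -29.9]
finger_gap: 0.0143
grip_force: 39.7
```

```bash
python3 - <<'E'
from h import *
plan([.3986,.2557,.071],9.3)
E
```

```text
turn [ 0.1 -0.   0. ] shift cm [-0.05 -0.02 -0.02] tcp [0.3987 0.2563 0.0708] gap 0.0143 grip 39.704668092308566 F [  5.5   1.4 -29.9] t 11.45 q6 1.81
```

Force hit the stop with the stay up. I'll release, rise, and move above the drawer pull.

Request:
carry_out(steps=[[[0,0,0],[0,0,0.15],255],[[0,0,0],[0,0,0.15],140],[[0,0,0],[0,0,0.15],140],[[0,0,0],[0,0,-1.5],140],[[0,0,0],[0,0,-5],140],[[0,0,0],[0,0,-9],140],[[0,0,0],[-4,2,-9],140],[[0,0,0],[-8,4,-9],140]])

```text
clock: 12.45
tcp_pos: [0.4506, 0.1834, 0.1609]
orientation: [0.0, 0.646, 0.763, 0.0]
wrist_force: [0.8, -0.0, -1.0]
finger_gap: 0.0386
grip_force: 0.0
```

Request:
carry_out(steps=[[[0,0,0],[-4,2,0],140],[[0,0,0],[-5.7,3,0],140],[[0,0,0],[-5.7,3,0],140],[[0,0,0],[-5.7,3,3],140],[[0,0,0],[-5.7,3,6],140],[[0,0,0],[-5.7,3,8],140],[[0,0,0],[-5.7,3,8],140],[[0,0,0],[-5.7,3,8],140]])

```text
clock: 13.45
tcp_pos: [0.4892, 0.1331, 0.081]
orientation: [0.0, 0.647, 0.763, 0.0]
wrist_force: [-0.6, -1.0, -0.3]
finger_gap: 0.0384
grip_force: 0.0
```

```bash
python3 - <<'E'
from h import *
plan(ch(-106,0,18),9.3)
p,d=shot("side"); 
hsv=cv2.cvtColor(p,cv2.COLOR_RGB2HSV)
m=(((hsv[...,0]<8)|(hsv[...,0]>172))&(hsv[...,1]>130)&(hsv[...,2]>60)).astype(np.uint8)
for z in (88,106): print(z,project("side",[.3986,.2557,z/1000]))
n,l,st,ce=cv2.connectedComponentsWithStats(m)
for i in range(1,n):
    if st[i,4]>5 and 200<ce[i][0]<320 and 130<ce[i][1]<260: print(st[i],ce[i])
a=cv2.resize(p[170:260,210:330],(800,600),interpolation=cv2.INTER_NEAREST)
cv2.imwrite("pics/s7c.png",a[:,:,::-1])
E
```

```text
turn [ 0.  -0.   0.1] shift cm [-0.18  0.02  6.3 ] tcp [0.4892 0.1331 0.081 ] gap 0.0384 grip 0.0 F [-0.6 -1.  -0.3] t 13.45 q6 1.51
88 [[234.20617745 207.01467513]]
106 [[233.22103289 200.97350011]]
[230 196   7   9  43] [233.23255814 199.76744186]
```

View pics/s7c.png

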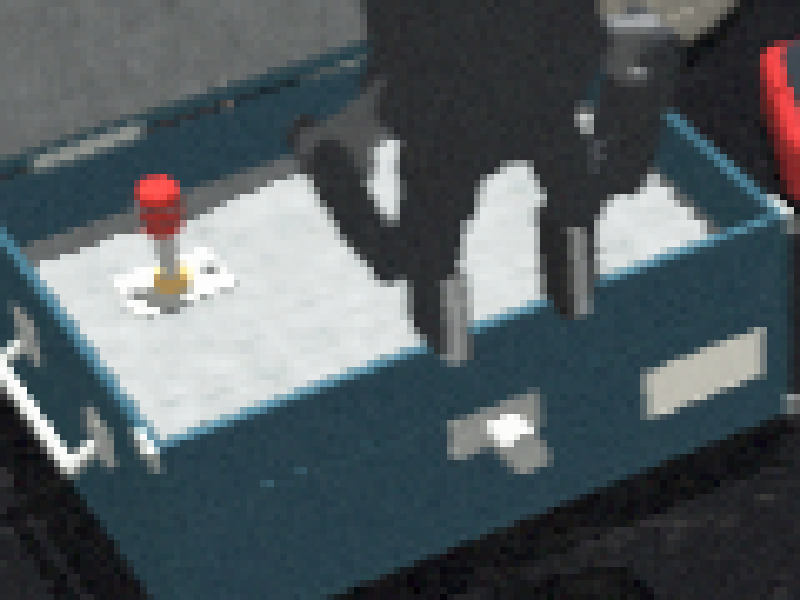

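The side view shows the knob raised (200 px row, as predicted for +18 mm), and the fingers straddle the pull. I'll descend and grip.

Request:
carry_out(steps=[[[0,0,0],[-0.25,0,2],140],[[0,0,0],[-0.25,0,4],140],[[0,0,0],[-0.25,0,5.5],140],[[0,0,0],[-0.25,0,6.2],140],[[0,0,0],[-0.25,0,6.2],140],[[0,0,0],[-0.25,0,6.2],255],[[0,0,0],[-0.25,0,6.2],255],[[0,0,0],[-0.25,0,6.2],255]])

```text
clock: 14.5
tcp_pos: [0.4896, 0.1298, 0.0189]
orientation: [0.0, 0.647, 0.762, 0.0]
wrist_force: [-3.1, -0.5, 5.6]
finger_gap: 0.0131
grip_force: 39.6
```

Request:
carry_out(steps=[[[0,0,0],[-1.5,0,0],255],[[0,0,0],[-3.5,0,0],255],[[0,0,0],[-5.5,0,0],255],[[0,0,0],[-7.5,0,0],255],[[0,0,0],[-9.5,0,0],255],[[0,0,0],[-11,0,0],255],[[0,0,0],[-11.9,0,0],255],[[0,0,0],[-12.1,0,0],255]])

```text
clock: 15.5
tcp_pos: [0.5082, 0.0113, 0.0189]
orientation: [-0.002, 0.647, 0.762, 0.001]
wrist_force: [-5.2, 7.1, 8.9]
finger_gap: 0.0131
grip_force: 40.0
```

Request:
carry_out(steps=[[[0,0,0],[0,0,0],140],[[0,0,0],[0,0,0],140],[[0,0,0],[0,0,-3],100],[[0,0,0],[0,0,-7],100],[[0,0,0],[0,0,-11],100],[[0,0,0],[0,0,-13],100],[[0,0,0],[0,0,-13],100],[[0,0,0],[0,0,-13],100]])

```text
clock: 16.5
tcp_pos: [0.5089, 0.0105, 0.1471]
orientation: [-0.0, 0.647, 0.762, -0.0]
wrist_force: [-0.6, 0.5, 0.3]
finger_gap: 0.0517
grip_force: 0.0
```

```bash
cat >> h.py <<'E'
def batteries(p,lo=(395,190),hi=(485,322)):
    """terminal blobs (white) on top z=.050 -> pair centres"""
    g=p.min(2); dark=(p.max(2)<75).astype(np.uint8)
    m=(g>200).astype(np.uint8)
    roi=np.zeros_like(m); roi[lo[1]:hi[1],lo[0]:hi[0]]=1
    n,l,st,ce=cv2.connectedComponentsWithStats(m*roi,connectivity=4)
    dk=cv2.dilate(dark,np.ones((3,3)))
    pts=[ce[i] for i in range(1,n) if 3<=st[i,4]<=30 and (dk[l==i].mean()>.6)]
    W=plane("top",pts,.050) if pts else []
    out=[];used=set()
    for i in range(len(pts)):
        for j in range(i+1,len(pts)):
            dd=np.linalg.norm(W[i]-W[j])
            if i in used or j in used: continue
            if .009<dd<.017:
                v=W[j]-W[i]; out.append((((W[i]+W[j])/2)[:2].round(4),round(np.degrees(np.arctan2(v[1],v[0]))%180,1),round(dd,4))); used|={i,j}
    return out,[p.round(1) for k,p in enumerate(pts) if k not in used]
E
python3 - <<'E'
from h import *
p,d=shot("top","t8"); q,e=shot("side")
for b in batteries(p)[0]: print(*b)
print(batteries(p)[1])
hsv=cv2.cvtColor(p,cv2.COLOR_RGB2HSV)
plan(ch(-152,0,80),9.3)
out=np.zeros((600,800,3),np.uint8)
out[:,:]=cv2.resize(p[185:335,290:490],(800,600),interpolation=cv2.INTER_CUBIC)
cv2.imwrite("pics/t8c.png",out[:,:,::-1])
E
```

```text
[ 0.6221 -0.1606] 78.9 0.0129
[ 0.6171 -0.187 ] 80.3 0.015
[ 0.6122 -0.2128] 78.1 0.0118
[ 0.611 -0.16 ] 82.6 0.013
[ 0.6072 -0.2386] 78.9 0.0129
[ 0.5905 -0.1554] 94.3 0.0128
[ 0.5364 -0.1504] 82.4 0.0124
[array([437., 203.]), array([445.5, 204. ]), array([474., 204.]), array([459., 206.]), array([456.2, 215.4]), array([444. , 298.5])]
turn [-0.1 -0.   0. ] shift cm [7.62 0.12 6.68] tcp [0.5085 0.0106 0.1467] gap 0.0519 grip 0.0 F [ 1.1  0.6 -0.3] t 16.6 q6 1.27
```

View pics/t8c.png

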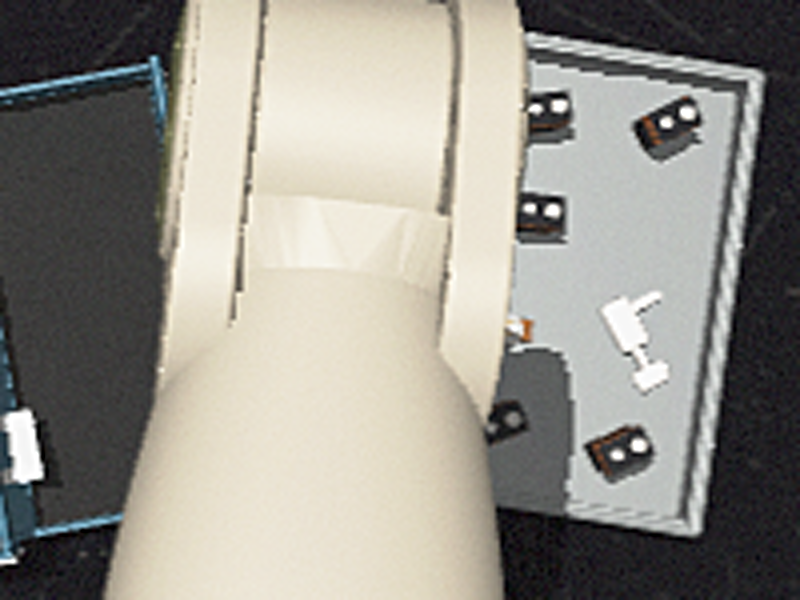

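The drawer is out, with its compartment visible at left, but the arm hides part of the bin. I'll measure the batteries from the unobstructed t6 image instead.

```bash
cat >> h.py <<'E'
def batt_at(p,seeds):
    out=[]
    for (u,v) in seeds:
        c=p[v-12:v+13,u-13:u+14].min(2); f=4
        c=cv2.resize(c,None,fx=f,fy=f,interpolation=cv2.INTER_CUBIC)
        n,l,st,ce=cv2.connectedComponentsWithStats((c>205).astype(np.uint8))
        cen=np.array(c.shape[::-1])/2
        k=[i for i in range(1,n) if 40<st[i,4]<450]
        k=sorted(k,key=lambda i:np.linalg.norm(ce[i]-cen))[:2]
        if len(k)<2: out.append(None); continue
        px=(ce[k]+.5)/f-.5+[u-13,v-12]; W=plane("top",px,.0505); w=W[1]-W[0]
        out.append((W.mean(0)[:2].round(4),round(np.degrees(np.arctan2(w[1],w[0]))%180,1),round(np.linalg.norm(w),4)))
    return out
E
python3 - <<'E'
from h import *
p=cv2.imread("pics/t6.png")
sd=[(426,214),(457,216),(424,239),(415,291),(445,298)]
r=R.from_euler('z',-79.15+90,degrees=True)
for n,b in zip("ABCDE",batt_at(p,sd)):
    print(n,b)
E
```

```text
A (array([ 0.5904, -0.1556]), np.float64(95.2), np.float64(0.0129))
B (array([ 0.5829, -0.2239]), np.float64(113.0), np.float64(0.0124))
C (array([ 0.5362, -0.1502]), np.float64(82.7), np.float64(0.0119))
D (array([ 0.4248, -0.1245]), np.float64(110.0), np.float64(0.0126))
E (array([ 0.4088, -0.19  ]), np.float64(112.7), np.float64(0.0124))
```

All five are measured, with terminal spacing consistent at about 12.5 mm. I'll grip along each battery's 30 mm axis (tool y near yaw 100°), which needs almost no turn at placing. Battery E first.

Request:
carry_out(steps=[[[0,0,-10],[-2.3,-1.7,0],120],[[0,0,-20],[-4.6,-3.3,0],120],[[0,0,-30],[-6.9,-5,0],120],[[0,0,-40],[-9.2,-6.6,0],120],[[0,0,-50],[-11.5,-8.3,0],120],[[0,0,-60],[-13.8,-9.9,0],120],[[0,0,-70],[-16.1,-11.5,0],120],[[0,0,-80],[-18.2,-13.1,0],120]])

```text
clock: 17.6
tcp_pos: [0.4086, -0.1909, 0.1471]
orientation: [-0.001, 0.003, 1.0, 0.001]
wrist_force: [0.6, -0.2, 0.1]
finger_gap: 0.0454
grip_force: 0.0
```

Request:
carry_out(steps=[[[0,0,-10],[0,0,0],120],[[0,0,-20],[0,0,1],120],[[0,0,-23.4],[0,0,3],120],[[0,0,-23.4],[0,0,5],120],[[0,0,-23.4],[0,0,6],120],[[0,0,-23.4],[0,0,6],120],[[0,0,-23.4],[0,0,6],120],[[0,0,-23.4],[0,0,6],120]])

```text
clock: 18.6
tcp_pos: [0.4101, -0.1907, 0.0888]
orientation: [0.0, -0.197, 0.98, -0.0]
wrist_force: [0.0, -0.8, 0.7]
finger_gap: 0.0451
grip_force: 0.0
```

```bash
python3 - <<'E'
from h import *
plan([.4088,-.19,-.001],112.7)
p,d=shot("side"); s=env.get_state()
print(project("side",[s['tcp_pos'],s['tcp_pos']+[0,0,.03],[.4088,-.19,.048]]))
a=cv2.resize(p[290:410,260:420],(800,600),interpolation=cv2.INTER_NEAREST)
cv2.imwrite("pics/s9c.png",a[:,:,::-1])
E
```

```text
turn [-0.1  0.   0. ] shift cm [0.1  0.13 8.98] tcp [ 0.4101 -0.1907  0.0888] gap 0.0451 grip 0.0 F [ 0.  -0.8  0.7] t 18.6 q6 -1.01
[[305.24736319 343.03950705]
 [304.66286585 332.14566889]
 [305.1847148  356.9014318 ]]
```

View pics/s9c.png

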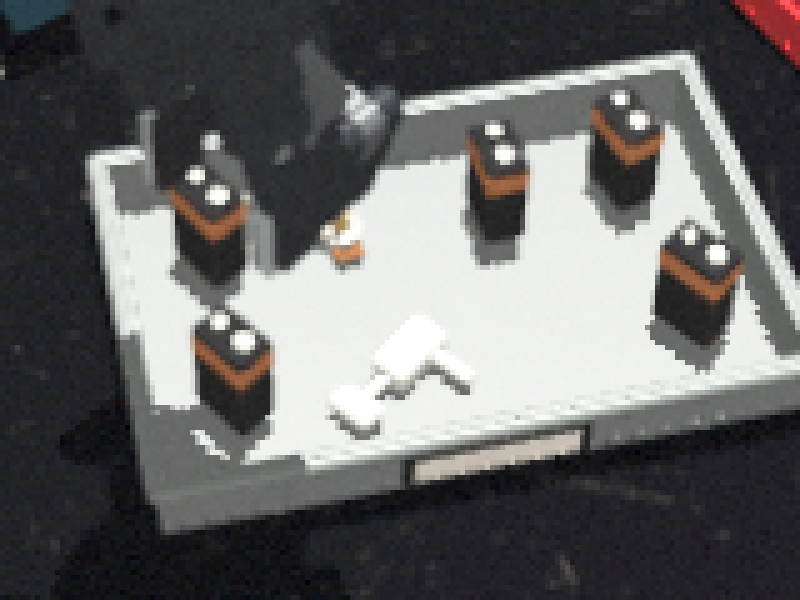

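The side view shows the fingers over the bin, aligned with battery E at crop (235,370). All five batteries stand where they were measured. I'll descend and grip.

Request:
carry_out(steps=[[[0,0,0],[0,0.1,2.5],120],[[0,0,0],[0,0.1,5],120],[[0,0,0],[0,0.1,7.5],120],[[0,0,0],[0,0.1,8.7],120],[[0,0,0],[0,0.1,8.7],120],[[0,0,0],[0,0.1,8.7],255],[[0,0,0],[0,0.1,8.7],255],[[0,0,0],[0,0.1,8.7],255]])

```text
clock: 19.65
tcp_pos: [0.4102, -0.1901, 0.0022]
orientation: [0.001, -0.197, 0.98, -0.001]
wrist_force: [-0.5, 0.5, 5.9]
finger_gap: 0.0252
grip_force: 40.1
```

Request:
carry_out(steps=[[[0,0,0],[0,0,-2],255],[[0,0,0],[0,0,-4],255],[[0,0,0],[0,0,-7],255],[[0,0,0],[0,0,-9],255],[[0,0,0],[0,0,-10],255],[[0,0,0],[0,0,-10],255],[[0,0,0],[0,0,-10],255],[[0,0,0],[0,0,-10],255]])

```text
clock: 20.65
tcp_pos: [0.4086, -0.189, 0.1003]
orientation: [-0.001, -0.197, 0.98, 0.001]
wrist_force: [0.0, 0.1, -0.2]
finger_gap: 0.0254
grip_force: 39.4
```

```bash
python3 - <<'E'
from h import *
for y in (84,42,0,-42,-84): print(y,ch(-152,y,11).round(4))
plan(ch(-152,84,100),99.3)
p,d=shot("side"); s=env.get_state()
a=cv2.resize(p[270:410,240:427],(800,600),interpolation=cv2.INTER_NEAREST)
cv2.imwrite("pics/s10c.png",a[:,:,::-1])
E
```

```text
84 [0.4143 0.0724 0.011 ]
42 [0.4557 0.0792 0.011 ]
0 [0.4972 0.086  0.011 ]
-42 [0.5386 0.0928 0.011 ]
-84 [0.5801 0.0996 0.011 ]
turn [ 0.1 -0.1 13.4] shift cm [-10.62  23.9    0.06] tcp [ 0.4086 -0.189   0.1003] gap 0.0254 grip 39.414458870887756 F [ 0.   0.1 -0.2] t 20.65 q6 -1.01
```

View pics/s10c.png

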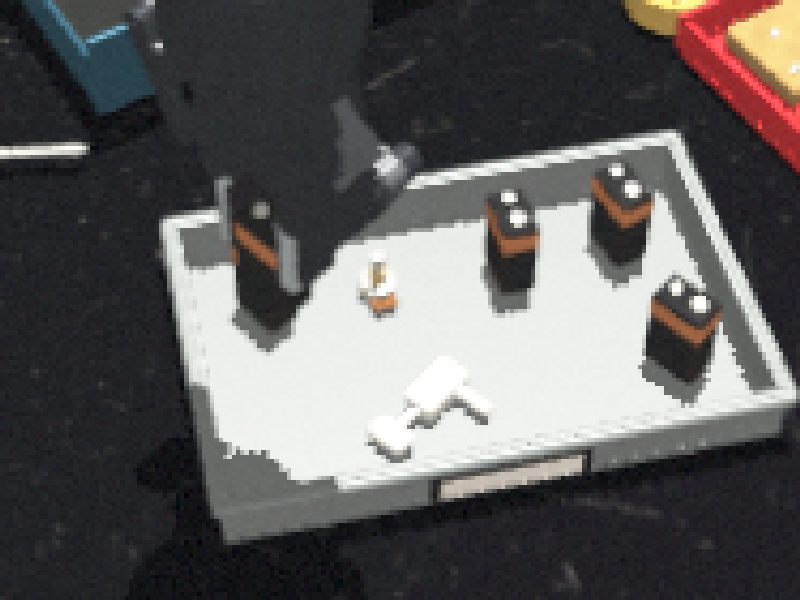

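Battery E is held: the gap is 25 mm at 39 N, and its spot in the bin is empty. I'll carry it to slot y=+84.

Request:
carry_out(steps=[[[0,0,3],[-1.2,2.5,0],255],[[0,0,7],[-3.2,7,0],255],[[0,0,11],[-5.2,11.7,0],255],[[0,0,13.4],[-7.2,16.2,0],255],[[0,0,13.4],[-9.2,20.7,0],255],[[0,0,13.4],[-10.3,23.2,0],255],[[0,0,13.4],[-10.6,23.9,0],255],[[0,0,13.4],[-10.6,23.9,0],255]])

```text
clock: 21.7
tcp_pos: [0.4145, 0.0719, 0.1009]
orientation: [-0.0, -0.082, 0.997, -0.0]
wrist_force: [0.0, 0.2, -0.9]
finger_gap: 0.0255
grip_force: 39.5
```

```bash
python3 - <<'E'
from h import *
plan(ch(-152,84,12),99.3)
E
```

```text
turn [-0.  -0.   0.1] shift cm [0.01 0.05 8.89] tcp [0.4145 0.0719 0.1009] gap 0.0255 grip 39.49783802032471 F [ 0.   0.2 -0.9] t 21.7 q6 -0.18
```

Request:
carry_out(steps=[[[0,0,0],[0,0,2.5],255],[[0,0,0],[0,0,5],255],[[0,0,0],[0,0,7.5],255],[[0,0,0],[0,0,8.5],255],[[0,0,0],[0,0,8.7],255],[[0,0,0],[0,0,8.7],120],[[0,0,0],[0,0,8.7],120],[[0,0,0],[0,0,8.5],120]])

```text
clock: 22.7
tcp_pos: [0.4151, 0.072, 0.0168]
orientation: [0.001, -0.081, 0.997, -0.0]
wrist_force: [-0.1, 0.1, 0.1]
finger_gap: 0.0454
grip_force: 0.0
```

Request:
carry_out(steps=[[[0,0,0],[0,0,-2],120],[[0,0,0],[0,0,-5],120],[[0,0,0],[0,0,-8],120],[[0,0,0],[0,0,-8],120],[[0,0,0],[0,0,-8],120],[[0,0,0],[0,0,-8],120],[[0,0,0],[0,0,-8],120],[[0,0,0],[0,0,-8],120]])

```text
clock: 23.7
tcp_pos: [0.4143, 0.0719, 0.0957]
orientation: [-0.0, -0.081, 0.997, 0.0]
wrist_force: [-0.3, -0.1, 0.9]
finger_gap: 0.045
grip_force: 0.0
```

```bash
python3 - <<'E'
from h import *
p,d=shot("top","t11"); q,e=shot("side","s11")
sd=[(426,214),(457,216),(424,239),(415,291)]
for n,b in zip("ABCD",batt_at(p,sd)): print(n,b)
plan([.4248,-.1245,.09],110)
a=cv2.resize(p[185:335,290:490],(400,300)); b=cv2.resize(q[130:355,200:500],(400,300))
cv2.imwrite("pics/c11.png",np.hstack([a,b])[:,:,::-1])
E
```

```text
A (array([ 0.5904, -0.1556]), np.float64(95.2), np.float64(0.013))
B (array([ 0.5829, -0.224 ]), np.float64(112.8), np.float64(0.0124))
C (array([ 0.5362, -0.1501]), np.float64(82.7), np.float64(0.012))
D (array([ 0.4247, -0.1244]), np.float64(109.9), np.float64(0.0126))
turn [  0.   -0.  -10.7] shift cm [  2.17 -19.55   0.59] tcp [0.4145 0.0719 0.0959] gap 0.0452 grip 0.0 F [-0.6  0.1 -0.7] t 23.8 q6 -0.18
```

View pics/c11.png

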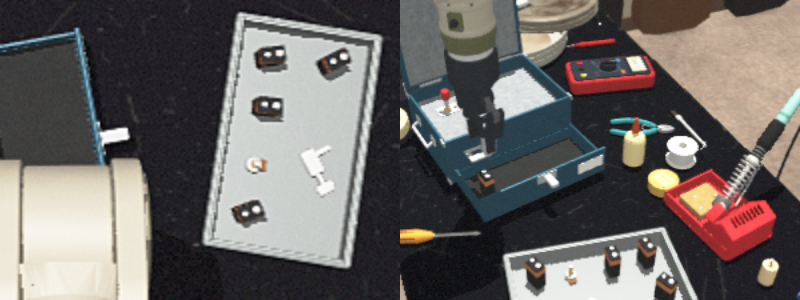

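The picture shows battery E standing in the drawer's +y end (side crop (485,180)) and the other four unchanged in the bin. Next is D.

Request:
carry_out(steps=[[[0,0,-3],[0.5,-4,0],120],[[0,0,-6],[1,-8.5,0],120],[[0,0,-9],[1.5,-13,0],120],[[0,0,-10.7],[2,-17,0],120],[[0,0,-10.7],[2.2,-19.5,0],120],[[0,0,-10.7],[2.2,-19.5,2],120],[[0,0,-10.7],[2.2,-19.5,4],120],[[0,0,-10.7],[2.2,-19.5,4],120]])

```text
clock: 24.8
tcp_pos: [0.4232, -0.1235, 0.0549]
orientation: [-0.001, -0.174, 0.985, 0.001]
wrist_force: [-0.9, -0.1, 0.5]
finger_gap: 0.0454
grip_force: 0.0
```

```bash
python3 - <<'E'
from h import *
plan([.4248,-.1245,.001],110)
E
```

```text
turn [ 0.1 -0.1  0. ] shift cm [-0.13 -0.16  5.39] tcp [ 0.4232 -0.1235  0.0549] gap 0.0454 grip 0.0 F [-0.9 -0.1  0.5] t 24.8 q6 -0.82
```

Request:
carry_out(steps=[[[0,0,0],[0,-0.05,2.5],120],[[0,0,0],[0,-0.05,4.5],120],[[0,0,0],[0,-0.05,5.4],120],[[0,0,0],[0,-0.05,5.4],120],[[0,0,0],[0,-0.05,5.4],255],[[0,0,0],[0,-0.05,5.4],255],[[0,0,0],[0,-0.05,5.4],255],[[0,0,0],[0,-0.05,4],255]])

```text
clock: 25.8
tcp_pos: [0.4239, -0.1241, 0.0161]
orientation: [-0.001, -0.174, 0.985, 0.001]
wrist_force: [0.1, 0.3, -0.4]
finger_gap: 0.0252
grip_force: 39.4
```

```bash
python3 - <<'E'
from h import *
plan(ch(-152,42,100),99.3)
E
```

```text
turn [ 0.1 -0.1 10.7] shift cm [-9.94 18.02 -8.37] tcp [ 0.4239 -0.1241  0.0161] gap 0.0252 grip 39.41477179527283 F [ 0.1  0.3 -0.4] t 25.8 q6 -0.82
```

Request:
carry_out(steps=[[[0,0,0],[0,0,-3],255],[[0,0,0],[0,0,-6],255],[[0,0,0],[-0.7,1.3,-8.3],255],[[0,0,3],[-2.7,5,-8.3],255],[[0,0,6],[-5,9,-8.3],255],[[0,0,9],[-7.3,13.2,-8.3],255],[[0,0,10.7],[-9.2,16.8,-8.3],255],[[0,0,10.7],[-9.9,18,-8.3],255]])

```text
clock: 26.8
tcp_pos: [0.456, 0.0803, 0.0998]
orientation: [0.0, -0.083, 0.997, 0.0]
wrist_force: [-0.5, 0.2, 0.2]
finger_gap: 0.0251
grip_force: 39.5
```

```bash
python3 - <<'E'
from h import *
plan(ch(-152,42,13),99.3)
E
```

```text
turn [0.  0.  0.2] shift cm [ 0.05 -0.1   8.68] tcp [0.456  0.0803 0.0998] gap 0.0251 grip 39.49983894824982 F [-0.5  0.2  0.2] t 26.8 q6 -0.17
```

Request:
carry_out(steps=[[[0,0,0],[0,0,2.5],255],[[0,0,0],[0,0,5],255],[[0,0,0],[0,0,7.5],255],[[0,0,0],[0,0,8.4],255],[[0,0,0],[0,0,8.6],255],[[0,0,0],[0,0,8.6],120],[[0,0,0],[0,0,8.6],120],[[0,0,0],[0,0,8.4],120]])

```text
clock: 27.8
tcp_pos: [0.4563, 0.0784, 0.0155]
orientation: [0.0, -0.081, 0.997, 0.0]
wrist_force: [0.5, 0.2, -0.2]
finger_gap: 0.0453
grip_force: 0.0
```

Request:
carry_out(steps=[[[0,0,0],[0,0,-2],120],[[0,0,0],[0,0,-5],120],[[0,0,0],[0,0,-8],120],[[0,0,0],[0,0,-8],120],[[0,0,0],[0,0,-8],120],[[0,0,0],[0,0,-8],120],[[0,0,0],[0,0,-8],120],[[0,0,0],[0,0,-8],120]])

```text
clock: 28.8
tcp_pos: [0.4557, 0.0785, 0.0947]
orientation: [-0.0, -0.081, 0.997, 0.0]
wrist_force: [-0.3, 0.4, 1.2]
finger_gap: 0.0455
grip_force: 0.0
```

```bash
cat >> h.py <<'E'
def check(seeds):
    p,d=shot("top")
    return batt_at(p,seeds)
SD=dict(A=(426,214),B=(457,216),C=(424,239))
E
python3 - <<'E'
from h import *
for n,b in zip("ABC",check(SD.values())): print(n,b)
plan([.5362,-.1502,.09],82.7)
E
```

```text
A (array([ 0.5904, -0.1556]), np.float64(95.1), np.float64(0.0129))
B (array([ 0.5829, -0.2239]), np.float64(113.0), np.float64(0.0124))
C (array([ 0.5362, -0.1501]), np.float64(82.8), np.float64(0.0121))
turn [ 0.  -0.  16.6] shift cm [ -4.23 -23.87   0.47] tcp [0.4558 0.0785 0.0948] gap 0.0453 grip 0.0 F [-0.3 -0.6  0.3] t 28.85 q6 -0.17
```

Now C.

Request:
carry_out(steps=[[[0,0,4],[-0.9,-5,0],120],[[0,0,8],[-1.8,-10,0],120],[[0,0,12],[-2.7,-15,0],120],[[0,0,16],[-3.6,-20,0],120],[[0,0,16.6],[-4.2,-23.8,0],120],[[0,0,16.6],[-4.2,-23.9,2],120],[[0,0,16.6],[-4.2,-23.9,4],120],[[0,0,16.6],[-4.2,-23.9,4],120]])

```text
clock: 29.85
tcp_pos: [0.5347, -0.1501, 0.0534]
orientation: [-0.002, 0.064, 0.998, 0.001]
wrist_force: [0.4, 0.2, -0.4]
finger_gap: 0.0453
grip_force: 0.0
```

```bash
python3 - <<'E'
from h import *
plan([.5362,-.1502,.001],82.7)
E
```

```text
turn [ 0.1 -0.2  0. ] shift cm [-0.17 -0.    5.24] tcp [ 0.5347 -0.1501  0.0534] gap 0.0453 grip 0.0 F [ 0.4  0.2 -0.4] t 29.85 q6 -0.29
```

Request:
carry_out(steps=[[[0,0,0],[-0.05,0,2.5],120],[[0,0,0],[-0.05,0,4.5],120],[[0,0,0],[-0.05,0,5.3],120],[[0,0,0],[-0.05,0,5.3],120],[[0,0,0],[-0.05,0,5.3],255],[[0,0,0],[-0.05,0,5.3],255],[[0,0,0],[-0.05,0,5.3],255],[[0,0,0],[-0.05,0,4],255]])

```text
clock: 30.85
tcp_pos: [0.5358, -0.1502, 0.0149]
orientation: [-0.001, 0.063, 0.998, 0.0]
wrist_force: [0.5, 1.1, -0.6]
finger_gap: 0.0252
grip_force: 39.3
```

```bash
python3 - <<'E'
from h import *
plan(ch(-152,0,100),99.3)
E
```

```text
turn [  0.1  -0.1 -16.6] shift cm [ 6.84 22.95 -8.48] tcp [ 0.5358 -0.1502  0.0149] gap 0.0252 grip 39.32937562465668 F [ 0.5  1.1 -0.6] t 30.85 q6 -0.29
```

Request:
carry_out(steps=[[[0,0,0],[0,0,-3],255],[[0,0,0],[0,0,-6.5],255],[[0,0,-3],[0.9,3,-8.5],255],[[0,0,-6],[2.4,8,-8.5],255],[[0,0,-10],[4,13.5,-8.5],255],[[0,0,-14],[5.5,18.5,-8.5],255],[[0,0,-16.6],[6.6,22,-8.5],255],[[0,0,-16.6],[6.85,22.9,-8.5],255]])

```text
clock: 31.85
tcp_pos: [0.497, 0.0871, 0.1007]
orientation: [-0.0, -0.083, 0.997, 0.0]
wrist_force: [0.3, -0.1, 0.4]
finger_gap: 0.0251
grip_force: 39.5
```

```bash
python3 - <<'E'
from h import *
plan(ch(-152,0,13),99.3)
E
```

```text
turn [ 0.  -0.   0.2] shift cm [-0.   -0.11  8.77] tcp [0.497  0.0871 0.1007] gap 0.0251 grip 39.453524351119995 F [ 0.3 -0.1  0.4] t 31.85 q6 -0.15
```

Request:
carry_out(steps=[[[0,0,0],[0,0,2.5],255],[[0,0,0],[0,0,5],255],[[0,0,0],[0,0,7.5],255],[[0,0,0],[0,0,8.5],255],[[0,0,0],[0,0,8.7],255],[[0,0,0],[0,0,8.7],120],[[0,0,0],[0,0,8.7],120],[[0,0,0],[0,0,8.5],120]])

```text
clock: 32.85
tcp_pos: [0.498, 0.0851, 0.0154]
orientation: [0.0, -0.081, 0.997, -0.0]
wrist_force: [0.2, -0.2, -0.4]
finger_gap: 0.0454
grip_force: 0.0
```

Request:
carry_out(steps=[[[0,0,0],[0,0,-2],120],[[0,0,0],[0,0,-5],120],[[0,0,0],[0,0,-8],120],[[0,0,0],[0,0,-8],120],[[0,0,0],[0,0,-8],120],[[0,0,0],[0,0,-8],120],[[0,0,0],[0,0,-8],120],[[0,0,0],[0,0,-8],120]])

```text
clock: 33.85
tcp_pos: [0.4974, 0.0852, 0.0946]
orientation: [-0.001, -0.081, 0.997, 0.0]
wrist_force: [-0.6, 1.2, 0.1]
finger_gap: 0.0452
grip_force: 0.0
```

```bash
python3 - <<'E'
from h import *
for n,b in zip("ABC",check(SD.values())): print(n,b)
plan([.5904,-.1556,.09],95.2)
E
```

```text
A (array([ 0.5904, -0.1556]), np.float64(95.3), np.float64(0.013))
B (array([ 0.5829, -0.2239]), np.float64(113.0), np.float64(0.0125))
C (array([ 0.5378, -0.1336]), np.float64(9.2), np.float64(0.0115))
turn [ 0.  -0.   4.1] shift cm [ -5.26 -25.27   0.47] tcp [0.4975 0.0852 0.0948] gap 0.0451 grip 0.0 F [0.6 0.1 0.2] t 33.9 q6 -0.15
```

Now A, with a narrower opening because the wall is near.

Request:
carry_out(steps=[[[0,0,1],[-1.1,-5,0],140],[[0,0,2],[-2.2,-10.5,0],140],[[0,0,3],[-3.3,-16,0],140],[[0,0,4.1],[-4.5,-21.5,0],140],[[0,0,4.1],[-5.2,-25,0],140],[[0,0,4.1],[-5.25,-25.3,2],140],[[0,0,4.1],[-5.25,-25.3,4],140],[[0,0,4.1],[-5.25,-25.3,4],140]])

```text
clock: 34.9
tcp_pos: [0.589, -0.1555, 0.0532]
orientation: [-0.002, -0.045, 0.999, 0.001]
wrist_force: [-0.9, -0.2, 1.0]
finger_gap: 0.0385
grip_force: 0.0
```

```bash
python3 - <<'E'
from h import *
plan([.5904,-.1556,.001],95.2)
E
```

```text
turn [ 0.1 -0.2 -0. ] shift cm [-0.16 -0.03  5.22] tcp [ 0.589  -0.1555  0.0532] gap 0.0385 grip 0.0 F [-0.9 -0.2  1. ] t 34.9 q6 -0.48
```

Request:
carry_out(steps=[[[0,0,0],[-0.05,-0.02,2.5],140],[[0,0,0],[-0.05,-0.02,4.5],140],[[0,0,0],[-0.05,-0.02,5.3],140],[[0,0,0],[-0.05,-0.02,5.3],140],[[0,0,0],[-0.05,-0.02,5.3],255],[[0,0,0],[-0.05,-0.02,5.3],255],[[0,0,0],[-0.05,-0.02,5.3],255],[[0,0,0],[-0.05,-0.02,4],255]])

```text
clock: 35.9
tcp_pos: [0.5901, -0.1557, 0.0147]
orientation: [-0.001, -0.046, 0.999, 0.001]
wrist_force: [-0.3, -0.3, -0.1]
finger_gap: 0.0256
grip_force: 39.3
```

```bash
python3 - <<'E'
from h import *
plan(ch(-152,-42,100),99.3)
E
```

```text
turn [ 0.1 -0.1 -4.1] shift cm [ 2.88 25.22 -8.49] tcp [ 0.5901 -0.1557  0.0147] gap 0.0256 grip 39.329280853271484 F [-0.3 -0.3 -0.1] t 35.9 q6 -0.48
```

Request:
carry_out(steps=[[[0,0,0],[0,0,-3],255],[[0,0,0],[0,0,-6.5],255],[[0,0,-1],[0.4,3,-8.5],255],[[0,0,-2],[1,8.5,-8.5],255],[[0,0,-3],[1.6,14,-8.5],255],[[0,0,-4.1],[2.3,19.5,-8.5],255],[[0,0,-4.1],[2.8,24,-8.5],255],[[0,0,-4.1],[2.9,25.2,-8.5],255]])

```text
clock: 36.9
tcp_pos: [0.5382, 0.0946, 0.1008]
orientation: [-0.0, -0.083, 0.997, 0.0]
wrist_force: [-0.4, -1.5, -0.8]
finger_gap: 0.0255
grip_force: 39.5
```

```bash
python3 - <<'E'
from h import *
plan(ch(-152,-42,13),99.3)
E
```

```text
turn [ 0.  -0.   0.2] shift cm [-0.01 -0.19  8.78] tcp [0.5382 0.0946 0.1008] gap 0.0255 grip 39.46200370788574 F [-0.4 -1.5 -0.8] t 36.9 q6 -0.14
```

Request:
carry_out(steps=[[[0,0,0],[0,0,2.5],255],[[0,0,0],[0,0,5],255],[[0,0,0],[0,0,7.5],255],[[0,0,0],[0,0,8.5],255],[[0,0,0],[0,0,8.7],255],[[0,0,0],[0,0,8.7],120],[[0,0,0],[0,0,8.7],120],[[0,0,0],[0,0,8.5],120]])

```text
clock: 37.9
tcp_pos: [0.5395, 0.0921, 0.0154]
orientation: [0.0, -0.081, 0.997, 0.0]
wrist_force: [-0.6, 0.2, 0.2]
finger_gap: 0.0449
grip_force: 0.0
```

Request:
carry_out(steps=[[[0,0,0],[0,0,-2],120],[[0,0,0],[0,0,-5],120],[[0,0,0],[0,0,-8],120],[[0,0,0],[0,0,-8],120],[[0,0,0],[0,0,-8],120],[[0,0,0],[0,0,-8],120],[[0,0,0],[0,0,-8],120],[[0,0,0],[0,0,-8],120]])

```text
clock: 38.9
tcp_pos: [0.5389, 0.0922, 0.0946]
orientation: [-0.001, -0.081, 0.997, 0.0]
wrist_force: [0.3, 0.5, 1.3]
finger_gap: 0.0453
grip_force: 0.0
```

```bash
python3 - <<'E'
from h import *
for n,b in zip("ABC",check(SD.values())): print(n,b)
plan([.5829,-.2239,.09],113)
E
```

```text
A None
B (array([ 0.583 , -0.2239]), np.float64(113.1), np.float64(0.0125))
C (array([ 0.5407, -0.1291]), np.float64(50.0), np.float64(0.0206))
turn [  0.   -0.  -13.7] shift cm [  0.8  -31.9    0.47] tcp [0.5391 0.0922 0.0948] gap 0.0451 grip 0.0 F [-0.1 -0.1  0.2] t 38.95 q6 -0.14
```

Now B.

Request:
carry_out(steps=[[[0,0,-2],[0.1,-5,0],140],[[0,0,-5],[0.3,-10.5,0],140],[[0,0,-8],[0.4,-16,0],140],[[0,0,-11],[0.6,-21.5,0],140],[[0,0,-13.7],[0.7,-27,0],140],[[0,0,-13.7],[0.8,-31.9,0],140],[[0,0,-13.7],[0.8,-31.9,2],140],[[0,0,-13.7],[0.8,-31.9,4],140]])

```text
clock: 39.95
tcp_pos: [0.5831, -0.2251, 0.0545]
orientation: [0.0, -0.199, 0.98, -0.0]
wrist_force: [0.1, 1.5, 0.3]
finger_gap: 0.0385
grip_force: 0.0
```

```bash
python3 - <<'E'
from h import *
plan([.5829,-.2239,.001],113)
E
```

```text
turn [-0.   0.  -0.1] shift cm [-0.02  0.12  5.35] tcp [ 0.5831 -0.2251  0.0545] gap 0.0385 grip 0.0 F [0.1 1.5 0.3] t 39.95 q6 -0.9
```

Request:
carry_out(steps=[[[0,0,0],[0,0.02,2.5],140],[[0,0,0],[0,0.02,4.5],140],[[0,0,0],[0,0.02,5.3],140],[[0,0,0],[0,0.02,5.3],140],[[0,0,0],[0,0.02,5.3],255],[[0,0,0],[0,0.02,5.3],255],[[0,0,0],[0,0.02,5.3],255],[[0,0,0],[0,0.02,4],255]])

```text
clock: 40.95
tcp_pos: [0.5821, -0.2232, 0.0148]
orientation: [-0.001, -0.2, 0.98, 0.001]
wrist_force: [-0.9, 0.5, -0.4]
finger_gap: 0.0255
grip_force: 40.2
```

```bash
python3 - <<'E'
from h import *
plan(ch(-152,-84,100),99.3)
E
```

```text
turn [ 0.1 -0.1 13.7] shift cm [-12.42  29.8   -8.48] tcp [ 0.5821 -0.2232  0.0148] gap 0.0255 grip 40.171483755111694 F [-0.9  0.5 -0.4] t 40.95 q6 -0.9
```

Request:
carry_out(steps=[[[0,0,0],[0,0,-4],255],[[0,0,0],[0,0,-7.5],255],[[0,0,2],[-1.6,3.9,-8.5],255],[[0,0,5],[-3.9,9.3,-8.5],255],[[0,0,8],[-6.2,14.8,-8.5],255],[[0,0,11],[-8.4,20.2,-8.5],255],[[0,0,13.7],[-10.6,25.5,-8.5],255],[[0,0,13.7],[-12.4,29.8,-8.5],255]])

```text
clock: 41.95
tcp_pos: [0.5804, 0.1014, 0.1013]
orientation: [0.001, -0.082, 0.997, 0.0]
wrist_force: [0.2, -0.4, 0.4]
finger_gap: 0.0254
grip_force: 40.2
```

```bash
python3 - <<'E'
from h import *
plan(ch(-152,-84,13),99.3)
E
```

```text
turn [0.  0.1 0.1] shift cm [ 0.07 -0.17  8.83] tcp [0.5804 0.1014 0.1013] gap 0.0254 grip 40.18996596336365 F [ 0.2 -0.4  0.4] t 41.95 q6 -0.13
```

Request:
carry_out(steps=[[[0,0,0],[0,0,2.5],255],[[0,0,0],[0,0,5],255],[[0,0,0],[0,0,7.5],255],[[0,0,0],[0,0,8.5],255],[[0,0,0],[0,0,8.7],255],[[0,0,0],[0,0,8.7],120],[[0,0,0],[0,0,8.7],120],[[0,0,0],[0,0,8.5],120]])

```text
clock: 42.95
tcp_pos: [0.5808, 0.0991, 0.0155]
orientation: [0.0, -0.081, 0.997, 0.0]
wrist_force: [-0.4, 0.5, 0.8]
finger_gap: 0.0457
grip_force: 0.0
```

Request:
carry_out(steps=[[[0,0,0],[0,0,-2],120],[[0,0,0],[0,0,-5],120],[[0,0,0],[0,0,-9],120],[[0,0,0],[0,0,-10],120],[[0,0,10],[0,-2,-10],120],[[0,0,20],[0,-5,-10],120],[[0,0,30],[0,-8,-10],120],[[0,0,40],[0,-11,-10],120]])

```text
clock: 43.95
tcp_pos: [0.598, -0.0102, 0.1144]
orientation: [-0.001, 0.267, 0.964, -0.0]
wrist_force: [0.6, 0.4, 0.5]
finger_gap: 0.0451
grip_force: 0.0
```

```bash
python3 - <<'E'
from h import *
plan(ch(-227,0,100),9.3)
p,d=shot("side","s12"); t,_=shot("top","t12")
a=cv2.resize(p[130:355,200:500],(400,300),interpolation=cv2.INTER_CUBIC); b=cv2.resize(p[350-165:350-165+96,220:348],(400,300),interpolation=cv2.INTER_CUBIC)
c=cv2.resize(t[185:335,190:490],(600,300))
o=np.zeros((600,800,3),np.uint8); o[:300]=np.hstack([a,b]); o[300:,:600]=c
cv2.imwrite("pics/c12.png",o[:,:,::-1])
E
```

```text
turn [-0.  -0.  49.7] shift cm [ 8.75 -2.67  1.45] tcp [ 0.598  -0.0102  0.1144] gap 0.0451 grip 0.0 F [0.6 0.4 0.5] t 43.95 q6 0.39
```

View pics/c12.png

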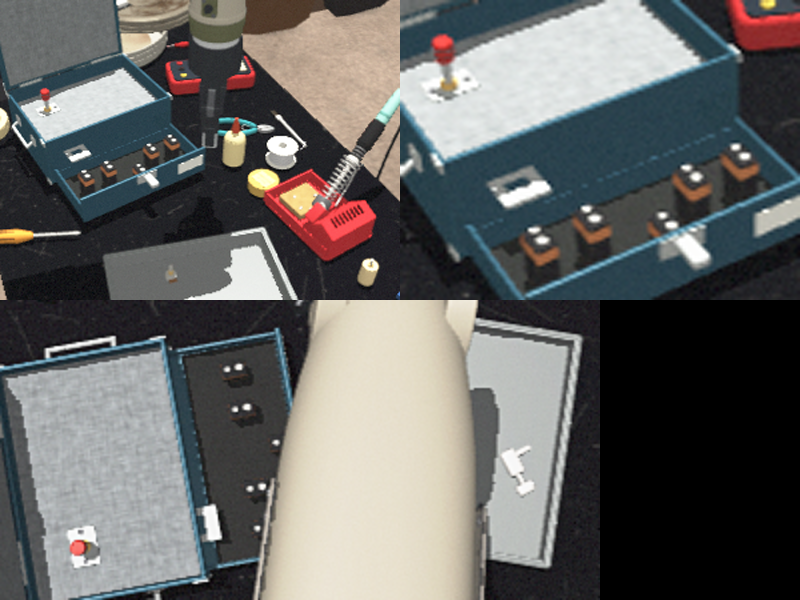

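The picture shows all five batteries standing in the drawer. The middle one has been knocked towards the drawer front but looks upright. The knob is up and the bin holds only the pot and the tuner. I'm going above the pull.

Request:
carry_out(steps=[[[0,0,10],[1.7,-0.5,0],120],[[0,0,20],[3.4,-1,0],140],[[0,0,30],[5.1,-1.5,0],140],[[0,0,40],[6.8,-2,0],140],[[0,0,49.7],[8.7,-2.6,0],140],[[0,0,49.7],[8.7,-2.6,0],140],[[0,0,49.7],[8.7,-2.6,0],140],[[0,0,49.7],[8.7,-2.6,0],140]])

```text
clock: 45.05
tcp_pos: [0.5111, 0.0126, 0.1151]
orientation: [0.0, 0.645, 0.765, 0.0]
wrist_force: [0.2, 0.2, 0.5]
finger_gap: 0.039
grip_force: 0.0
```

```bash
python3 - <<'E'
from h import *
plan(ch(-227,0,19),9.3)
q,e=shot("top","t13"); p,d=shot("side","s13")
# white terminals in both views around the drawer
for n,im in (("side",p),("top",q)):
    m=(im.min(2)>195).astype(np.uint8); N,l,st,ce=cv2.connectedComponentsWithStats(m,connectivity=4)
    cs=project(n,[ch(x,y,60) for x in(-203,-100) for y in (-114,114)]).astype(np.float32); hull=cv2.convexHull(cs)
    k=[i for i in range(1,N) if st[i,4]<40 and cv2.pointPolygonTest(hull,tuple(map(float,ce[i])),False)>0]
    W=plane(n,ce[k],.0625)
    r=R.from_euler('z',-YAW,degrees=True)
    for i,w in zip(k,W): print(n,st[i,4],ce[i].round(1),(r.apply(w-[*C,0])*1000).round(0)[:2])
E
```

```text
turn [0.  0.  0.4] shift cm [-0.02 -0.2   9.61] tcp [0.5111 0.0126 0.1151] gap 0.039 grip 0.0 F [0.2 0.2 0.5] t 45.05 q6 1.27
side 6 [330.  234.5] [-159.  -86.]
side 3 [311. 238.] [-146.  -42.]
side 6 [314.2 241.2] [-160.  -42.]
side 5 [279.2 251.4] [-147.   42.]
side 4 [303.5 253.5] [-183.    0.]
side 6 [282.  254.5] [-160.   42.]
side 7 [306.3 256.6] [-195.    0.]
side 4 [262.5 258. ] [-147.   84.]
side 6 [265.  261.5] [-160.   84.]
top 9 [309. 218.] [-159.  -84.]
top 5 [303.2 219.4] [-146.  -83.]
top 7 [331.3 227.1] [-201.  -56.]
top 9 [313. 238.] [-159.  -41.]
top 5 [307.2 239.4] [-147.  -41.]
top 4 [327.5 255.5] [-182.    0.]
top 2 [335.  267.5] [-193.   28.]
top 1 [329. 272.] [-179.   35.]
top 8 [320.9 277.9] [-160.   44.]
top 1 [339. 277.] [-197.   49.]
top 5 [314.6 278.8] [-147.   43.]
top 1 [334. 294.] [-180.   81.]
top 4 [318.5 298.5] [-147.   84.]
top 1 [330. 306.] [-167.  104.]
```

The two views agree that the middle battery is upright against the drawer front, with its terminals level at the correct height, so it can stay. I'll grip the pull and push the drawer home.

Request:
carry_out(steps=[[[0,0,0],[0,-0.2,2.5],140],[[0,0,0],[0,-0.2,5],140],[[0,0,0],[0,-0.2,7.5],140],[[0,0,0],[0,-0.2,9.4],140],[[0,0,0],[0,-0.2,9.6],140],[[0,0,0],[0,-0.2,9.6],255],[[0,0,0],[0,-0.2,9.6],255],[[0,0,0],[0,-0.2,9.6],255]])

```text
clock: 46.15
tcp_pos: [0.5081, 0.012, 0.0199]
orientation: [0.0, 0.645, 0.764, -0.0]
wrist_force: [-3.9, -0.5, 5.4]
finger_gap: 0.0129
grip_force: 39.9
```

Request:
carry_out(steps=[[[0,0,0],[1,0,0],255],[[0,0,0],[3,0,0],255],[[0,0,0],[5,0,0],255],[[0,0,0],[7,0,0],255],[[0,0,0],[9,0,0],255],[[0,0,0],[10.5,0,0],255],[[0,0,0],[11.3,0,0],255],[[0,0,0],[11.8,0,0],255]])

```text
clock: 47.15
tcp_pos: [0.4897, 0.1289, 0.0199]
orientation: [0.001, 0.645, 0.764, 0.001]
wrist_force: [0.3, -1.4, 5.7]
finger_gap: 0.013
grip_force: 40.0
```

```bash
python3 - <<'E'
from h import *
plan(ch(-107,0,19),9.3)
E
```

```text
turn [0.1 0.  0.3] shift cm [0.14 0.04 0.09] tcp [0.4897 0.1289 0.0199] gap 0.013 grip 40.0156044960022 F [ 0.3 -1.4  5.7] t 47.15 q6 1.5
```

Pushing the last few mm until it meets the stop.

Request:
carry_out(steps=[[[0,0,0],[0.1,0,0],255],[[0,0,0],[0.2,0,0],255],[[0,0,0],[0.3,0,0],255],[[0,0,0],[0.4,0,0],255],[[0,0,0],[0.4,0,0],255],[[0,0,0],[0.4,0,0],255],[[0,0,0],[0.4,0,0],255],[[0,0,0],[0.4,0,0],255]])

```text
clock: 48.15
tcp_pos: [0.4895, 0.1305, 0.0199]
orientation: [0.002, 0.646, 0.763, -0.001]
wrist_force: [-0.0, -7.7, 5.8]
finger_gap: 0.0134
grip_force: 40.0
```

Request:
carry_out(steps=[[[0,0,0],[0,0,0],140],[[0,0,0],[0,0,0],140],[[0,0,0],[0,0,-4],120],[[0,0,0],[0,0,-10],110],[[0,0,0],[0,0,-16],110],[[0,0,0],[0,0,-22],110],[[0,0,0],[0,0,-28],110],[[0,0,0],[0,0,-33.5],110]])

```text
clock: 49.15
tcp_pos: [0.4877, 0.1329, 0.3563]
orientation: [0.0, 0.645, 0.764, 0.001]
wrist_force: [1.3, -0.0, 0.2]
finger_gap: 0.0489
grip_force: 0.0
```

```bash
python3 - <<'E'
from h import *
plan([.4539,.3601,.355],9.3)
d=np.linalg.norm
t,e=shot("top","t14"); hsv=cv2.cvtColor(t,cv2.COLOR_RGB2HSV)
p,_=shot("side","s14")
print(project("top",ch(-120,0,57)),project("side",ch(-120,0,57)))
m=(p.min(2)>150).astype(np.uint8);N,l,st,ce=cv2.connectedComponentsWithStats(m)
for i in range(1,N):
    if abs(ce[i]-project("side",ch(-120,0,57))[0]).max()<15: print(st[i],ce[i])
E
```

```text
turn [ 0.1 -0.   0.4] shift cm [22.97  0.48  0.14] tcp [0.4877 0.1329 0.3563] gap 0.0489 grip 0.0 F [ 1.3 -0.   0.2] t 49.15 q6 1.51
[[298.31622084 260.97203911]] [[289.9358696  240.09043205]]
[282 232  10   7  47] [286.80851064 235.04255319]
```

Request:
carry_out(steps=[[[0,0,0],[4,0.1,0],110],[[0,0,0],[9,0.2,0],110],[[0,0,0],[14,0.3,0],110],[[0,0,0],[18.5,0.4,0],110],[[0,0,0],[21.5,0.4,0],110],[[0,0,0],[22.8,0.5,0],110],[[0,0,0],[22.8,0.5,0],110],[[0,0,0],[22.8,0.5,0],110]])

```text
clock: 50.25
tcp_pos: [0.455, 0.3572, 0.3541]
orientation: [0.0, 0.646, 0.764, -0.0]
wrist_force: [-0.4, -0.4, 0.2]
finger_gap: 0.0487
grip_force: 0.0
```

```bash
python3 - <<'E'
from h import *
plan([.4539,.3601,.270],9.3)
plan(ch(125,0,270),9.3)
E
```

```text
turn [-0.   0.   0.3] shift cm [ 0.31 -0.06  8.41] tcp [0.455  0.3572 0.3541] gap 0.0487 grip 0.0 F [-0.4 -0.4  0.2] t 50.25 q6 1.93
turn [-0.   0.   0.3] shift cm [ 0.26 -0.22  8.41] tcp [0.455  0.3572 0.3541] gap 0.0487 grip 0.0 F [-0.4 -0.4  0.2] t 50.25 q6 1.93
```

Request:
carry_out(steps=[[[0,0,0],[0.2,-0.15,2.5],110],[[0,0,0],[0.2,-0.15,5],110],[[0,0,0],[0.2,-0.15,7.5],110],[[0,0,0],[0.2,-0.15,8.3],110],[[0,0,0],[0.2,-0.15,8.3],110],[[0,0,0],[0.2,-0.15,8.3],255],[[0,0,0],[0.2,-0.15,8.3],255],[[0,0,0],[0.2,-0.15,8.3],255]])

```text
clock: 51.25
tcp_pos: [0.4533, 0.36, 0.2727]
orientation: [0.001, 0.645, 0.764, 0.001]
wrist_force: [-0.7, -1.9, 5.7]
finger_gap: 0.0218
grip_force: 39.0
```

```bash
python3 - <<'E'
from h import *
plan([.4539,.3601,.270],9.3)
t0=1.75
for n in range(1,26):
    t=t0-n*.07; print(n,round(t,2),np.round([20.1*(-np.cos(t)+np.cos(t0)),-20.1*(np.sin(t)-np.sin(t0))],2),end=' ')
E
```

```text
turn [ 0.1 -0.   0.3] shift cm [0.   0.06 0.27] tcp [0.4533 0.36   0.2727] gap 0.0218 grip 39.00467276573181 F [-0.7 -1.9  5.7] t 51.25 q6 1.94
1 1.68 [-1.39 -0.2 ] 2 1.61 [-2.79 -0.31] 3 1.54 [-4.2  -0.31] 4 1.47 [-5.61 -0.22] 5 1.4 [-7.   -0.03] 6 1.33 [-8.38  0.26] 7 1.26 [-9.73  0.64] 8 1.19 [-11.05   1.12] 9 1.12 [-12.34   1.69] 10 1.05 [-13.58   2.34] 11 0.98 [-14.78   3.09] 12 0.91 [-15.92   3.91] 13 0.84 [-17.     4.81] 14 0.77 [-18.01   5.79] 15 0.7 [-18.96   6.83] 16 0.63 [-19.82   7.94] 17 0.56 [-20.61   9.1 ] 18 0.49 [-21.32  10.32] 19 0.42 [-21.94  11.58] 20 0.35 [-22.46  12.89] 21 0.28 [-22.9   14.22] 22 0.21 [-23.24  15.59] 23 0.14 [-23.49  16.97] 24 0.07 [-23.63  18.37] 25 -0.0 [-23.68  19.78]
```

Request:
carry_out(steps=[[[0,0,0],[-1.4,0,-0.2],255],[[0,0,0],[-2.8,0,-0.3],255],[[0,0,0],[-4.2,0,-0.3],255],[[0,0,0],[-5.6,0,-0.2],255],[[0,0,0],[-7,0,0],255],[[0,0,0],[-8.4,0,0.25],255],[[0,0,0],[-9.7,0,0.65],255],[[0,0,0],[-11.05,0,1.1],255]])

```text
clock: 52.25
tcp_pos: [0.4706, 0.25, 0.2597]
orientation: [-0.001, 0.645, 0.764, -0.001]
wrist_force: [-3.6, 3.0, -1.5]
finger_gap: 0.0218
grip_force: 48.2
```

Request:
carry_out(steps=[[[0,0,0],[-1.3,0,0.57],255],[[0,0,0],[-2.53,0,1.22],255],[[0,0,0],[-3.73,0,1.97],255],[[0,0,0],[-4.87,0,2.8],255],[[0,0,0],[-5.95,0,3.7],255],[[0,0,0],[-6.96,0,4.67],255],[[0,0,0],[-7.91,0,5.71],255],[[0,0,0],[-8.77,0,6.82],255]])

```text
clock: 53.25
tcp_pos: [0.4849, 0.1604, 0.193]
orientation: [0.002, 0.646, 0.763, -0.003]
wrist_force: [-7.6, -7.2, 8.1]
finger_gap: 0.0216
grip_force: 53.9
```

Request:
carry_out(steps=[[[0,0,0],[-0.79,0,1.16],255],[[0,0,0],[-1.5,0,2.38],255],[[0,0,0],[-2.12,0,3.64],255],[[0,0,0],[-2.64,0,4.95],255],[[0,0,0],[-2.86,0,5.6],255],[[0,0,0],[-3.08,0,6.28],255],[[0,0,0],[-3.26,0,6.96],255],[[0,0,0],[-3.42,0,7.65],255]])

```text
clock: 54.25
tcp_pos: [0.4902, 0.1259, 0.1158]
orientation: [0.002, 0.646, 0.763, -0.004]
wrist_force: [-7.1, -11.2, 5.7]
finger_gap: 0.0217
grip_force: 60.2
```

```bash
python3 - <<'E'
from h import *
plan([.490,.1274,.0684],9.3)
E
```

```text
turn [-0.2  0.5  0.2] shift cm [0.19 0.02 4.73] tcp [0.4902 0.1259 0.1158] gap 0.0217 grip 60.23389935493469 F [ -7.1 -11.2   5.7] t 54.25 q6 1.5
```

Request:
carry_out(steps=[[[0,0,0],[0.1,0,0.7],255],[[0,0,0],[0.1,0,1.4],255],[[0,0,0],[0.1,0,2.1],255],[[0,0,0],[0.1,0,2.8],255],[[0,0,0],[0.1,0,3.5],255],[[0,0,0],[0.1,0,4.1],255],[[0,0,0],[0.1,0,4.5],255],[[0,0,0],[0.1,0,4.7],255]])

```text
clock: 55.25
tcp_pos: [0.4904, 0.1256, 0.0702]
orientation: [0.003, 0.647, 0.763, -0.005]
wrist_force: [-13.5, -16.8, 27.8]
finger_gap: 0.0215
grip_force: 71.4
```

```bash
python3 - <<'E'
from h import *
plan([.490,.1274,.0684],9.3)
E
```

```text
turn [-0.2  0.6  0.1] shift cm [ 0.19 -0.01  0.18] tcp [0.4904 0.1256 0.0702] gap 0.0215 grip 71.3650131225586 F [-13.5 -16.8  27.8] t 55.25 q6 1.51
```

Request:
carry_out(steps=[[[0,0,0],[0.1,0,0],255],[[0,0,0],[0.1,0,-0.1],120],[[0,0,0],[0.1,0,-0.1],120],[[0,0,0],[0.1,0,-3],120],[[0,0,0],[0.1,0,-7],120],[[0,0,0],[0.1,0,-9],120],[[0,0,0],[0.1,0,-9],200],[[0,0,0],[0.1,0,-9],255]])

```text
clock: 56.25
tcp_pos: [0.4911, 0.1326, 0.1575]
orientation: [-0.0, 0.645, 0.764, -0.0]
wrist_force: [-0.4, 0.2, 0.1]
finger_gap: 0.0093
grip_force: 0.0
```

```bash
cat > lid.py <<'E'
from h import *
p,d=shot("side"); d0=np.load("side0.npy")
def cl(dd,uu,vv):
    o,dr=ray("side",np.c_[uu,vv]); return o+dr*dd[vv,uu][:,None]
vv,uu=np.mgrid[175:232,210:328]; uu=uu.ravel();vv=vv.ravel()
for nm,dd in (("start",d0),("now",d)):
    W=cl(dd,uu,vv); r=R.from_euler('z',-YAW,degrees=True); L=r.apply(W-[*C,0])*1000
    for y in (-100,90):
        for x in (-75,-30,30):
            k=(abs(L[:,0]-x)<12)&(abs(L[:,1]-y)<15)&(L[:,2]>60)&(L[:,2]<160); print(nm,x,y,k.sum(),np.median(L[k,2]).round(1) if k.sum() else None)
plan(ch(-112,0,85),9.3)
E
python3 lid.py
```

```text
start -75 -100 83 105.4
start -30 -100 62 105.4
start 30 -100 55 105.7
start -75 90 93 105.1
start -30 90 79 105.1
start 30 90 74 105.5
now -75 -100 80 105.4
now -30 -100 71 105.6
now 30 -100 35 105.5
now -75 90 95 105.2
now -30 90 80 105.5
now 30 90 71 105.3
turn [-0.1  0.   0.3] shift cm [-0.7  -0.11  7.22] tcp [0.4907 0.1326 0.1572] gap 0.0019 grip 0.0 F [-0.2  0.4 -0.6] t 56.3 q6 1.51
```

The lid plane matches the shut reading from the start. I'll give the tab one gentle press with shut fingers to make sure it is fully down.

Request:
carry_out(steps=[[[0,0,0],[-0.5,0,2.5],255],[[0,0,0],[-0.5,0,5],255],[[0,0,0],[-0.5,0,7],255],[[0,0,0],[-0.5,0,7.5],255],[[0,0,0],[-0.5,0,7.7],255],[[0,0,0],[-0.5,0,7.9],255],[[0,0,0],[-0.5,0,8],255],[[0,0,0],[-0.5,0,8],255]])

```text
clock: 57.3
tcp_pos: [0.4929, 0.1279, 0.0798]
orientation: [0.001, 0.645, 0.764, 0.001]
wrist_force: [-1.7, -0.3, 5.1]
finger_gap: -0.0001
grip_force: 2.4
```

Request:
carry_out(steps=[[[0,0,0],[0,0,0.1],255],[[0,0,0],[0,0,0.2],255],[[0,0,0],[0,0,0.2],255],[[0,0,0],[0,0,0.2],255],[[0,0,0],[0,0,-1],255],[[0,0,0],[0,0,-5],255],[[0,0,0],[-3,0,-11],255],[[0,0,0],[-5,0,-16],255]])

```text
clock: 58.3
tcp_pos: [0.5007, 0.078, 0.2406]
orientation: [0.0, 0.645, 0.764, 0.0]
wrist_force: [0.7, -0.4, -0.7]
finger_gap: -0.0001
grip_force: 0.0
```

```bash
python3 lid.py | tail -7; python3 - <<'E'
from h import *
t,_=shot("top","t15"); t0=cv2.cvtColor(cv2.imread("pics/top0.png"),cv2.COLOR_BGR2RGB)
for n,(u,v,w) in dict(tin=(360,166,16),glue=(322,171,14),pot=(418,267,10),tuner=(449,268,14)).items():
    print(n,np.abs(t[v-w:v+w,u-w:u+w].astype(int)-t0[v-w:v+w,u-w:u+w]).mean().round(1))
s=env.get_state(); print(s['clock'],s['tcp_pos'],np.abs(s['qvel']).max())
E
```

```text
now -75 -100 72 105.4
now -30 -100 67 105.8
now 30 -100 57 105.5
now -75 90 90 104.9
now -30 90 76 105.2
now 30 90 69 105.2
turn [0.7 0.2 0.2] shift cm [ 5.18 -0.72 16.29] tcp [0.5044 0.0758 0.2481] gap 0.0001 grip 0.0 F [ 4.4 -1.2  4.9] t 58.35 q6 1.4
tin 25.7
glue 39.8
pot 8.4
tuner 7.3
58.4 [0.50458483 0.07690462 0.24528788] 0.1161376712151509
```

```bash
python3 - <<'E'
from h import *
p,_=shot("side"); s0=cv2.cvtColor(cv2.imread("pics/side0.png"),cv2.COLOR_BGR2RGB)
for n,(u,v,w) in dict(tin=(397,267,14),glue=(375,238,18),bench=(450,240,12)).items():
    print(n,np.abs(p[v-w:v+w,u-w:u+w].astype(int)-s0[v-w:v+w,u-w:u+w]).mean().round(1))
# pull position, start vs now
for im in (s0,p):
    m=(im[228:250,270:300].min(2)>95).astype(np.uint8);print(np.argwhere(m).mean(0).round(2),m.sum())
print(env.hand_in())
E
```

```text
tin 8.1
glue 9.3
bench 8.2
[ 6.56 15.  ] 111
[ 6.56 14.88] 117
the job is handed in; nothing more can be done
None
```

I moved all five batteries into the drawer's front compartment, standing in one layer. I then pushed the drawer home and shut the lid, which locks the drawer. One battery got knocked against the drawer front but stayed upright. The tin, glue bottle, pot and tuner were left undisturbed, and the job was handed in at about 58 s.

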